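Load the selector rod and close up its housing

ROBOT

A 6-joint arm with a two-finger parallel gripper is mounted at the origin on the work surface. World frame = base frame: x ahead of the robot, y to its left, z up, the work surface at z = 0. Lengths are in mm, angles in rad, forces in N, time in s.
With the tool pointing down it reaches from about 275 to 975 mm from the base axis. Payload 8.4 kg.
Tool frame: the origin (TCP) lies at the very end of the fingers, on their centre line; the grasp point (between the pads) lies 19 mm behind it; z points along the fingers, y is the line along which they close (so a half turn about z gives the same grasp; the last joint's range is limited). The gripper opens to 92 mm and grips with 3 to 60 N. Pads are 20 mm wide; open, the fingers measure 128 mm over their backs; the gripper's body (75 mm by 189 mm) begins 69 mm behind the grasp point.
Start: joints at [-1.251, 0.353, 1.633, -0, 1.155, -0.002], TCP at [197.67, -592.92, 214.583] pointing down, gripper open.
Joint ranges: [-2.63, 2.63], [-0.92, 2.1], [0.06, 2.66], [-1.3, 4.44], [0, 2.69], [-3.02, 3.02]. Speed limits (rad/s): [2.22, 2.22, 2.79, 3.14, 3.14, 3.14].

INTERFACE

Orientations are given as a unit quaternion [w, x, y, z].
In Python, from bench import r, optics gives the robot as it stands. The module is installed in compiled form; this text tells all that it offers.
- The arm moves only by the tool play_rows, never from a script. Its argument "moves" is a list of rows, each an object of numbers: "tx", "ty", "tz": the shift along the world's x, y, z in units of 30 mm (1.0 is 30 mm); "yaw": the turn about the world's z in units of 6 degrees (1.0 is 6 degrees). A call has 1 to 5 rows; each row is the pose to reach, as a shift and turn from the pose commanded when the call began; what a row does not reach only later rows make up. A row lasts 1/12 s, in which the tool goes at most 41.7 mm and 7.16 degrees, less where a joint would pass 70% of its speed; a pose out of reach is approached as far as the arm can. A call with a gripper value outside its range is refused whole. "claw" is the finger opening in mm, from 0 to 91.9, set as the call begins (left out, the last holds). The fingers move at their own pace and stop on an object; the grip force is fixed at half the most. Time passes only in rows, so rows that repeat a pose let the fingers close. It gives the time, the measured TCP pose, the force, the opening and the grip force at its end, in the units of the state.
- r.sense(): the state, without advancing time (a new reading comes with each control period).
- optics.capture(name): name is "side" or "top" or "wrist"; returns the picture (384x512x3 uint8, blue, green, red); there is no depth.
- optics.camera_model(name): a dict with "intrinsics" (3x3 intrinsics, pixels), "world_from_camera" (4x4, takes a point from camera to world coordinates). Camera axes: x right, y down, z forward; pixel columns grow to the right and rows downward; lengths in mm; the calibration is good to about 2 mm. A picture is of the moment at which its call begins: read the wrist's pose just before it. camera_model takes no time and is no camera call; for the wrist camera it gives the pose at the moment of the call.
- r.hand_in(): hands the job in; it is judged then, once.
The state is a dict: "t": time; "joints": joint angles; "joint_vel": joint speeds; "tau": joint torques, N m; "tool_pos": TCP position; "orientation": TCP orientation; "ft_force": force on the tool from outside, world axes, zero at the start; "wrist_torque": the same for the moment, N m; "gripper_width": finger opening in mm; "gripper_force": force on a finger pad.
Only numpy, scipy, OpenCV 4.12 (cv2) and the standard library are available. Lean on these libraries where they do the work, as an engineer would, in place of code of your own. Each camera call takes 0.05 s, during which the arm holds its last target. There are 200 camera calls.

TASK

Push the loose steel rod, either end first, all the way down the sloping bore of the gearbox housing until it stops at the bottom. Then swing the red end cap fully shut over it, and after that swing the clamp with the yellow pin fully down across the cap. Leave the wrench, the gear and the oil bottle as they are.

Things in the scene. Friction and masses are not known exactly. Their poses are not given: they have to be found in the camera images.
- housing: Aluminium block, 186 x 80 x 60 mm, on a fixed stand, bore sloping 30 degrees up and away from the robot; place and heading vary. Origin: centre of the bore's mouth in the upper end face, 150 mm above the bench. x: out along the bore; y: level, across the face (robot's left); z: square to both, 30 degrees from vertical. Block: x = -186 to 0, y = +-40, z = +-30 mm.
- bore_bottom (a point): Centre of the bore's flat bottom, 174 mm below the mouth. The bore is round, 19 mm in diameter, with a 4 mm chamfer at the mouth. A rod left partway in normally stays put by friction, drooping a little; it may also slide farther in.
- stand: Fixed stand that carries the housing: grey base plate 250 x 160 x 10 mm on the bench, black steel legs to 50 mm either side of its midline, below the housing. Origin on the bench under the plate's middle; the bore's mouth is 80 mm ahead along its level x axis.
- rod: Loose plain steel rod, 16 mm diameter, 180 mm long, about 0.28 kg (varies), ends alike with 4 mm chamfers. Origin at its middle, x along its length. Starts lying level on its rest, axis 30 mm above the bench, free to grip between the saddles. Fully home, its outer end stands 6 mm out of the mouth: its origin is then at x = -84 mm in the housing's frame.
- rest: Fixed blue plastic rest for the rod: base 170 x 50 x 8 mm, two U saddles 12 mm thick, at 65 mm either side of the middle, 40 mm wide, with cheeks to 36 mm above the bench. Origin on the bench under its middle, x along the rod.
- lid (a joint): Angle of the red end cap (rad): 0 shut, starts 2.0 to 2.4 open, stop at 2.6. Hinged like a side door; opening, its free edge goes outward (+x of the housing) and then toward -y. Stiff (about 0.06 N m): stays where left; can be pushed shut with a fingertip on its outer surface. Hollow inside 10 mm deep: it shuts only if the rod stands out less than that.
- lid_hinge (a point): Middle of the cap's hinge axis, which is parallel to the housing's z axis, at x = 0, y = -45 mm in the housing's frame. The cap is 80 x 60 x 15 mm: shut, it covers the face (y = -40 to 40, z = -30 to 30 mm), outer surface at x = 15 mm.
- lid_edge (a point): Point on the cap's outer surface at the middle of its free edge, 85 mm from the hinge axis along the cap, 15 mm out.
- clamp (a joint): Angle of the swing clamp (rad): 0 fully down across the shut cap, starts 1.8 to 2.2 open, stop at 2.4. A dark steel bar 14 mm wide, 6 mm thick (x = 18 to 24 mm in the housing's frame). At 0 it points level to -y of the housing; opening lifts its tip to +z and over toward +y. Stiff (about 0.09 N m): stays where left.
- clamp_pivot (a point): Point on the clamp's turning axis, which is parallel to the housing's x axis: x = 0, y = 50, z = 0 mm in the housing's frame. The axle's end stands out to x = 30 mm.
- clamp_pin (a point): Middle of the grip of the clamp's yellow pin: 12 mm diameter, round, 36 mm long, standing outward from the bar parallel to the housing's x axis (x = 24 to 60 mm), 53 mm from the clamp's turning axis. This point is at x = 44 mm.
- wrench: Steel open-end wrench lying on the bench, 180 mm long along its x. Bystander.
- gear: Brass gear, 68 mm across, 26 mm high, lying flat on the bench. Origin under its centre. Bystander.
- oil: Yellow oil bottle, 52 mm diameter, 130 mm high, standing. Origin under its centre. Bystander.

How it is judged (in metres and radians):
On the way, in this order (a step that is already met when the one before it is completed fails the run):
1. the rod is fully home in the bore (x of rod in the frame of housing between -0.0875 and -0.0805 m and y of rod in the frame of housing between -0.005 and 0.005 m and z of rod in the frame of housing between -0.005 and 0.005 m and angle between the x axis of rod and the x axis of housing, either way round below 0.06 rad), for 0.2 s.
2. then the end cap is shut over the home rod, the clamp still open (all of step 1 and value of joint lid below 0.07 rad and value of joint clamp above 0.5 rad), for 0.2 s.
3. then the clamp is down (all of step 1 and value of joint lid below 0.07 rad and value of joint clamp below 0.1 rad), for 0.2 s.
At the end, for the whole second after the job is handed in: The rod is in the bore within 3.5 mm of its bottom and at rest, the cap is shut to within 0.07 rad, the clamp is down to within 0.1 rad, and wrench, gear and oil bottle are within 25 mm of where they began (all of step 3 and linear speed of rod below 0.02 m/s and distance of each of wrench, gear, oil from where it was at the start of the episode below 0.025 m); the robot touches nothing.
It fails at once if a bystander (wrench, gear or oil bottle) is moved more than 25 mm or the bottle tipped (distance of any of wrench, gear, oil from where it was at the start of the episode above 0.025 m or angle between oil's own z axis and vertical above 0.4 rad).
It also fails if it takes over 72 s, if anything falls off the work surface, if the arm or the gripper's body presses on something with over 40 N, if the wrist force passes 120 N, or if a joint passes its speed limit or range.

## Working session

There is one attempt and no reset: what is moved stays moved. The work goes in short steps, Python scripts to look and compute and a tool call to move; the robot and the scene stay as the last step left them, time stands still between calls to the robot, and variables do not carry over. Pictures are saved under pics/ and viewed, at most 10 in all, crops included, and the job is handed in when it is done.

Besides the shell and the picture viewer there is one more tool, called after "Request:" by a JSON object that holds its "name" and its "arguments". play_rows: Moves the arm, as the interface text tells. Its arguments: {"type":"object","properties":{"moves":{"type":"array","items":{"type":"object","properties":{"tx":{"type":"number"},"ty":{"type":"number"},"tz":{"type":"number"},"yaw":{"type":"number"}}}},"claw":{"type":"number"}},"required":["moves"]}

```bash
mkdir -p pics
python3 - <<'E'
from bench import r, optics
import cv2, numpy as np
for n in ["side","top"]:
    im=optics.capture(n); cv2.imwrite(f"pics/{n}0.png",im)
    m=optics.camera_model(n); print(n,np.round(m["intrinsics"],1).tolist(),np.round(m["world_from_camera"],3).tolist())
m=optics.camera_model("wrist");print(np.round(m["world_from_camera"],3).tolist())
s=r.sense();print(s)
a=cv2.imread("pics/side0.png");b=cv2.imread("pics/top0.png")
E
```

```text
side [[422.3, 0.0, 251.3], [0.0, 422.3, 197.3], [0.0, 0.0, 1.0]] [[-0.894, -0.245, 0.376, 44.747], [-0.448, 0.45, -0.772, 1024.0], [0.02, -0.859, -0.512, 794.343], [0.0, 0.0, 0.0, 1.0]]
top [[360.6, 0.0, 261.8], [0.0, 360.6, 194.7], [0.0, 0.0, 1.0]] [[0.024, -0.991, 0.132, 409.218], [-0.999, -0.027, -0.019, 47.216], [0.023, -0.131, -0.991, 1257.805], [0.0, 0.0, 0.0, 1.0]]
[[0.316, -0.918, -0.241, 265.735], [-0.949, -0.306, -0.078, -569.856], [-0.002, 0.253, -0.967, 383.04], [0.0, 0.0, 0.0, 1.0]]
{'t': 0.1, 'joints': array([-1.25140961e+00,  3.53610566e-01,  1.63402070e+00, -9.73736055e-06,
        1.15521091e+00, -2.42929071e-03]), 'joint_vel': array([-2.11865881e-03, -1.87241813e-03, -6.48341696e-04,  1.58516512e-04,
        2.02192976e-03,  2.49831229e-05]), 'tau': array([ 6.24853760e-05, -5.94904053e+01, -3.34930909e+01,  6.98288181e-02,
        1.84683729e-02, -4.90816637e-05]), 'tool_pos': array([ 197.52550181, -592.51193964,  213.93570109]), 'orientation': array([-6.16228570e-04,  9.87081707e-01,  1.60216457e-01, -1.02994535e-04]), 'ft_force': array([-0.2208088 ,  0.570303  , -0.21953252]), 'wrist_torque': array([-0.01892765,  0.02467655, -0.015443  ]), 'gripper_force': 0.0, 'gripper_width': 92.06435865064496}
```

View pics/side0.png

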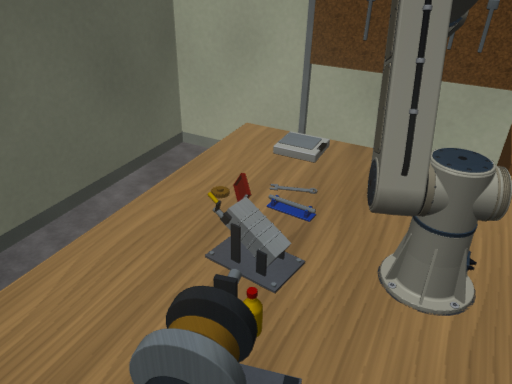

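View pics/top0.png

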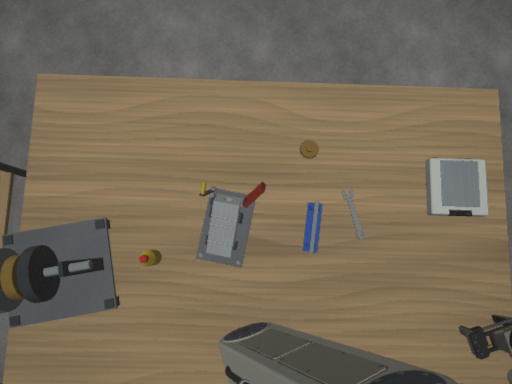

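```bash
cat > h.py <<'E'
from bench import r, optics
import cv2, numpy as np
def ray(m,u,v):
    T=m["world_from_camera"]; d=T[:3,:3]@np.linalg.solve(m["intrinsics"],[u,v,1.]); return T[:3,3],d/np.linalg.norm(d)
def onz(m,u,v,z):
    o,d=ray(m,u,v); return o+d*(z-o[2])/d[2]
def px(m,p):
    T=m["world_from_camera"]; c=T[:3,:3].T@(np.asarray(p)-T[:3,3]); c=m["intrinsics"]@c; return c[:2]/c[2]
def tri(m1,a,m2,b):
    o1,d1=ray(m1,*a);o2,d2=ray(m2,*b)
    t=np.linalg.lstsq(np.c_[d1,-d2],o2-o1,rcond=None)[0]
    p,q=o1+d1*t[0],o2+d2*t[1]; return (p+q)/2,np.linalg.norm(p-q)
def blob(mask):
    c=max(cv2.findContours(mask.astype(np.uint8),0,2)[0],key=cv2.contourArea); return c,cv2.minAreaRect(c)
def snap(n,f=None):
    m=optics.camera_model(n); im=optics.capture(n)
    if f: cv2.imwrite("pics/"+f,im)
    return m,im
E
python3 - <<'E'
from h import *
m=optics.camera_model("top"); im=cv2.imread("pics/top0.png"); hsv=cv2.cvtColor(im,cv2.COLOR_BGR2HSV)
H,S,V=cv2.split(hsv)
blue=(H>105)&(H<130)&(S>150)
c,rr=blob(blue); print("rest",rr,onz(m,*rr[0],8)); 
b=cv2.boxPoints(rr); print([onz(m,*p,20).round(0).tolist() for p in b])
roi=np.zeros(H.shape,bool); roi[180:275,190:262]=1
plate=roi&~((H>8)&(H<25)&(S>60))
c,rr=blob(plate&(S<90)&(V<110)); b=cv2.boxPoints(rr);print("plate",rr,[onz(m,*p,10).round(0).tolist() for p in b], onz(m,*rr[0],10))
red=((H<6)|(H>174))&(S>150)
for c in cv2.findContours(red.astype(np.uint8),0,2)[0]:
    if cv2.contourArea(c)>20: print("red",cv2.minAreaRect(c))
yel=roi&(H>22)&(H<34)&(S>150);c,rr=blob(yel);print("yel",rr)
for n,p,z in [("gear",(309,149),20),("wr",(347,191),0),("wr",(360,236),0),("oil",(150,258),65)]: print(n,onz(m,*p,z).round(0))
cv2.imwrite("pics/topcrop.png",cv2.resize(im[130:280,130:370],None,fx=3.3,fy=3.3,interpolation=cv2.INTER_CUBIC))
E
```

```text
rest ((308.4390563964844, 226.54876708984375), (5.411145210266113, 47.3751335144043), 6.340191841125488) [ 468.30372697 -141.63241122    8.        ]
[[388.0, -122.0, 20.0], [550.0, -139.0, 20.0], [549.0, -158.0, 20.0], [387.0, -141.0, 20.0]]
plate ((221.69232177734375, 225.53846740722656), (54.91252136230469, 74.13190460205078), 11.309932708740234) [[356.0, 270.0, 10.0], [608.0, 232.0, 10.0], [575.0, 43.0, 10.0], [324.0, 86.0, 10.0]] [464.06227837 158.32339999  10.        ]
red ((142.5, 259.0), (6.0, 7.0), 90.0)
red ((253.67874145507812, 194.74661254882812), (7.533934116363525, 28.117719650268555), 47.72631072998047)
yel ((203.1230926513672, 187.51539611816406), (3.348937749862671, 11.411194801330566), 7.125016689300537)
gear [ 741. -140.   20.]
wr [ 598. -279.    0.]
wr [ 440. -323.    0.]
oil [351. 381.  65.]
```

View pics/topcrop.png

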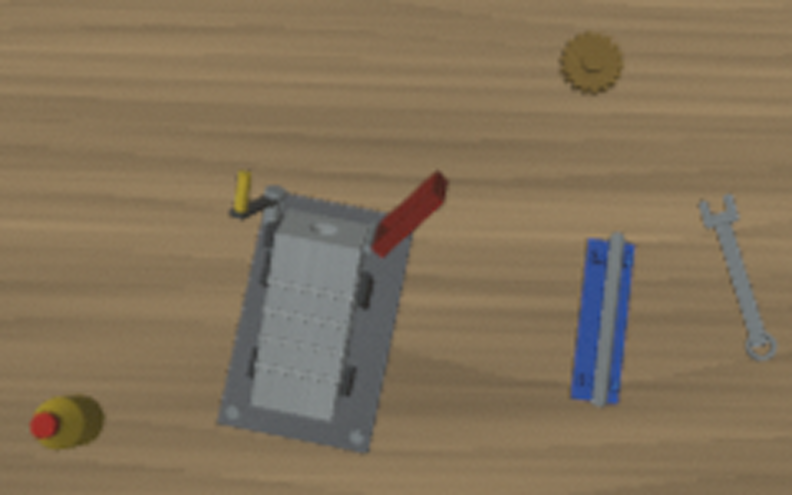

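Request:
{"name": "play_rows", "arguments": {"moves": [{"tx": 0.7,"ty": 1.15,"yaw": -0.8},{"tx": 1.4,"ty": 2.3,"yaw": -1.6},{"tx": 2.1,"ty": 3.45,"yaw": -2.4},{"tx": 2.8,"ty": 4.6,"yaw": -3.2},{"tx": 3.5,"ty": 5.75,"yaw": -4}]}}

```text
validation failed for argument at $.mo...
```

Request:
{"name": "play_rows", "arguments": {"moves": [{"tx": 0.7,"ty": 1.15},{"tx": 1.4,"ty": 2.3},{"tx": 2.1,"ty": 3.45},{"tx": 2.8,"ty": 4.6},{"tx": 3.5,"ty": 5.75}]}}

```text
validation failed for argument at $.mo...
```

Request:
{"name": "play_rows", "arguments": {"moves": [{"tx": 0.7,"ty": 1.15},{"tx": 1.4,"ty": 2.3},{"tx": 2.0,"ty": 3.3},{"tx": 2.0,"ty": 3.3},{"tx": 2.0,"ty": 3.3}]}}

```text
validation failed for argument at $.mo...
```

Run:
```python
from h import *
m,im=snap("wrist","w1.png"); s=r.sense(); print(s["tool_pos"],s["t"],m["intrinsics"].tolist())
t=optics.camera_model("top")
for p in [(311.8,252.7),(317,201.2)]: print(onz(t,*p,30))
H,S,V=cv2.split(cv2.cvtColor(im,cv2.COLOR_BGR2HSV))
c,rr=blob((H>105)&(H<130)&(S>120)); 
h=cv2.convexHull(c); rr=cv2.minAreaRect(h); print(rr,onz(m,*rr[0],8))
```

```text
[ 197.55269732 -592.55178883  214.03441131] 0.15 [[288.7900302961686, 0.0, 254.12460765125107], [0.0, 288.7900302961686, 192.88402585092214], [0.0, 0.0, 1.0]]
[ 379.54212542 -150.33700166   30.        ]
[ 554.96483088 -167.19525571   30.        ]
((213.5, 340.0), (42.0, 89.0), 90.0) [ -71.32062866 -614.80363258    8.        ]
```

View pics/w1.png

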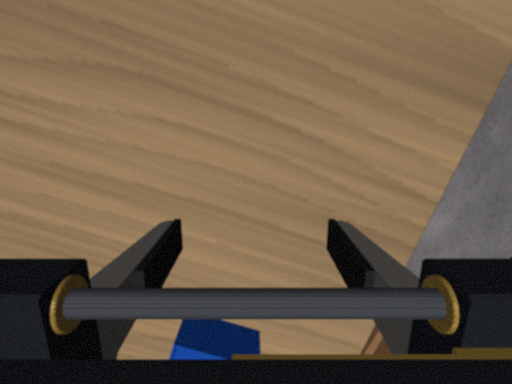

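Request:
{"name": "play_rows", "arguments": {"moves": [{"tx": 0.7,"ty": 1.15,"tz": 0.0,"yaw": -0.8},{"tx": 1.4,"ty": 2.3,"tz": 0.0,"yaw": -1.6},{"tx": 2.1,"ty": 3.45,"tz": 0.0,"yaw": -2.4},{"tx": 2.8,"ty": 4.6,"tz": 0.0,"yaw": -3.2},{"tx": 3.5,"ty": 5.75,"tz": 0.0,"yaw": -4.0}]}}

```text
t: 0.57
tool_pos: [303.1, -418.6, 214.3]
orientation: [-0.0, 0.999, -0.051, -0.0]
ft_force: [1.0, 0.4, 0.7]
gripper_width: 92.2
gripper_force: 0.0
```

Request:
{"name": "play_rows", "arguments": {"moves": [{"tx": 0.7,"ty": 1.1,"tz": 0.0,"yaw": 0.0},{"tx": 1.4,"ty": 2.2,"tz": 0.0,"yaw": 0.0},{"tx": 2.1,"ty": 3.3,"tz": 0.0,"yaw": 0.0},{"tx": 2.8,"ty": 4.4,"tz": 0.0,"yaw": 0.0},{"tx": 3.5,"ty": 5.5,"tz": 0.0,"yaw": 0.0}]}}

```text
t: 0.98
tool_pos: [408.2, -253.6, 214.6]
orientation: [0.0, 0.999, -0.049, 0.0]
ft_force: [1.1, -0.6, 0.6]
gripper_width: 92.2
gripper_force: 0.0
```

Request:
{"name": "play_rows", "arguments": {"moves": [{"tx": 0.7,"ty": 1.1,"tz": 0.0,"yaw": 0.0},{"tx": 1.4,"ty": 2.2,"tz": 0.0,"yaw": 0.0},{"tx": 2.0,"ty": 3.15,"tz": 0.0,"yaw": 0.0},{"tx": 2.0,"ty": 3.15,"tz": 0.0,"yaw": 0.0},{"tx": 2.0,"ty": 3.15,"tz": 0.0,"yaw": 0.0}]}}

```text
t: 1.4
tool_pos: [468.2, -159.5, 214.4]
orientation: [-0.0, 0.999, -0.047, -0.0]
ft_force: [-0.5, -0.5, -0.2]
gripper_width: 91.7
gripper_force: 0.0
```

Run:
```python
from h import *
m,im=snap("wrist","w2.png"); s=r.sense(); print(s["tool_pos"],s["t"])
H,S,V=cv2.split(cv2.cvtColor(im,cv2.COLOR_BGR2HSV))
c=[k for k in cv2.findContours(((H>105)&(H<130)&(S>120)).astype(np.uint8),0,2)[0] if cv2.contourArea(k)>60]
rr=cv2.minAreaRect(np.vstack(c)); print(rr,onz(m,*rr[0],8)); print(cv2.boxPoints(rr))
```

```text
[ 467.55894738 -160.50076607  214.3575502 ] 1.45
((252.5, 169.0), (124.0, 37.0), 90.0) [ 474.03484011 -157.00381876    8.        ]
[[234. 107.]
 [271. 107.]
 [271. 231.]
 [234. 231.]]
```

View pics/w2.png

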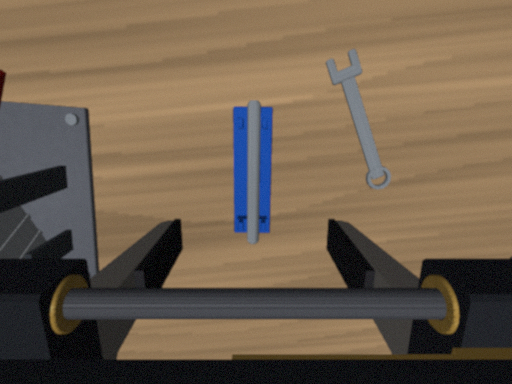

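Run:
```python
from h import *
m=optics.camera_model("wrist"); im=cv2.imread("pics/w2.png"); H,S,V=cv2.split(cv2.cvtColor(im,cv2.COLOR_BGR2HSV))
rod=(S<60)&(V>90); rod[:, :236]=0; rod[:,272:]=0; rod[260:]=0
c,rr=blob(rod); print(rr,cv2.fitLine(c,2,0,.01,.01).ravel())
x,y,w,h=cv2.boundingRect(c); print(x,y,w,h)
a=onz(m,x+w/2,y+2,32); b=onz(m,x+w/2,y+h-2,30); d=(a-b)/np.linalg.norm(a-b)
print(a,b,np.linalg.norm(a-b),np.degrees(np.arctan2(d[1],d[0])),"grasp",(a+b)/2+40*d, r.sense()["tool_pos"])
```

```text
((247.15362548828125, 170.92855834960938), (34.83399200439453, 142.90542602539062), 5.582605838775635) [ 2.0169992e-02 -9.9979657e-01  2.5434285e+02  1.7542857e+02]
236 100 36 144
[ 555.81467352 -167.98474126   32.        ] [ 379.60591846 -151.10407515   30.        ] 177.0267839913709 -5.4721929836596095 grasp [ 507.52545867 -163.35867082   31.45190902] [ 467.55894738 -160.50076607  214.3575502 ]
```

Request:
{"name": "play_rows", "arguments": {"moves": [{"tx": 0.67,"ty": -0.05,"tz": -1.1,"yaw": 0.0},{"tx": 1.33,"ty": -0.1,"tz": -2.2,"yaw": 0.0},{"tx": 1.33,"ty": -0.1,"tz": -3.5,"yaw": 0.0},{"tx": 1.33,"ty": -0.1,"tz": -4.8,"yaw": 0.0},{"tx": 1.33,"ty": -0.1,"tz": -5.8,"yaw": 0.0}], "claw": 50}}

```text
t: 1.87
tool_pos: [505.8, -165.1, 37.9]
orientation: [-0.0, 0.999, -0.049, -0.001]
ft_force: [0.1, 0.2, -0.6]
gripper_width: 60.7
gripper_force: 0.0
```

Request:
{"name": "play_rows", "arguments": {"moves": [{"tx": 0.0,"ty": 0.0,"tz": -0.5,"yaw": 0.0},{"tx": 0.0,"ty": 0.0,"tz": -0.9,"yaw": 0.0},{"tx": 0.0,"ty": 0.0,"tz": -0.9,"yaw": 0.0}]}}

```text
t: 2.12
tool_pos: [505.6, -164.6, 11.5]
orientation: [-0.0, 0.999, -0.049, -0.002]
ft_force: [0.0, 0.5, -0.1]
gripper_width: 50.3
gripper_force: 0.0
```

Request:
{"name": "play_rows", "arguments": {"moves": [{"tx": 0.0,"ty": 0.0,"tz": 0.0,"yaw": 0.0},{"tx": 0.0,"ty": 0.0,"tz": 0.0,"yaw": 0.0},{"tx": 0.0,"ty": 0.0,"tz": 0.0,"yaw": 0.0},{"tx": 0.0,"ty": 0.0,"tz": 0.0,"yaw": 0.0},{"tx": 0.0,"ty": 0.0,"tz": 0.0,"yaw": 0.0}], "claw": 5}}

```text
t: 2.53
tool_pos: [508.2, -164.1, 14.6]
orientation: [0.0, 0.999, -0.049, 0.001]
ft_force: [0.3, 3.8, 2.6]
gripper_width: 18.7
gripper_force: 1.6
```

Request:
{"name": "play_rows", "arguments": {"moves": [{"tx": 0.0,"ty": 0.0,"tz": 0.0,"yaw": 0.0},{"tx": 0.0,"ty": 0.0,"tz": 0.0,"yaw": 0.0},{"tx": 0.0,"ty": 0.0,"tz": 0.0,"yaw": 0.0}]}}

```text
t: 2.78
tool_pos: [508.2, -164.0, 14.3]
orientation: [0.0, 0.999, -0.048, 0.001]
ft_force: [-0.8, 1.3, 7.1]
gripper_width: 14.8
gripper_force: 30.0
```

Request:
{"name": "play_rows", "arguments": {"moves": [{"tx": 0.0,"ty": 0.0,"tz": 0.5,"yaw": 0.0},{"tx": 0.0,"ty": 0.0,"tz": 1.3,"yaw": 0.0},{"tx": 0.0,"ty": 0.0,"tz": 2.4,"yaw": 0.0},{"tx": 0.0,"ty": 0.0,"tz": 3.6,"yaw": 0.0},{"tx": 0.0,"ty": 0.0,"tz": 4.8,"yaw": 0.0}]}}

```text
t: 3.2
tool_pos: [506.6, -163.6, 158.5]
orientation: [-0.0, 0.999, -0.048, -0.001]
ft_force: [0.5, -0.2, -2.4]
gripper_width: 15.4
gripper_force: 30.0
```

Request:
{"name": "play_rows", "arguments": {"moves": [{"tx": 0.0,"ty": 0.9,"tz": 1.0,"yaw": 0.0},{"tx": 0.5,"ty": 2.0,"tz": 1.6,"yaw": -0.5},{"tx": 1.2,"ty": 3.0,"tz": 2.2,"yaw": -0.8},{"tx": 1.9,"ty": 4.0,"tz": 2.7,"yaw": -0.8},{"tx": 1.9,"ty": 4.0,"tz": 2.7,"yaw": -0.8}]}}

```text
t: 3.62
tool_pos: [569.2, -39.5, 242.0]
orientation: [-0.001, 0.996, -0.089, 0.004]
ft_force: [-0.4, 0.3, -2.0]
gripper_width: 15.2
gripper_force: 30.0
```

Run:
```python
from h import *
s=r.sense(); print(s["tool_pos"],s["ft_force"],s["wrist_torque"],s["gripper_width"])
m,im=snap("wrist","w3.png"); m2,im2=snap("side","s3.png"); 
a=cv2.resize(im2[130:300,150:400],(800,544),interpolation=cv2.INTER_CUBIC)
cv2.imwrite("pics/s3c.png",a)
```

```text
[569.15579152 -39.52947708 242.01172909] [-0.40271627  0.28388967 -2.01842737] [ 0.02281005 -0.11592216 -0.03493337] 15.192062768075681
```

View pics/s3c.png

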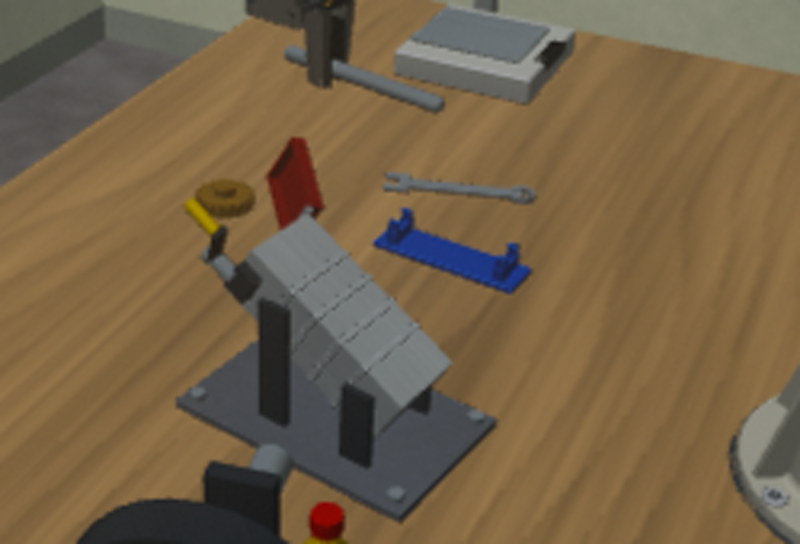

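View pics/w3.png

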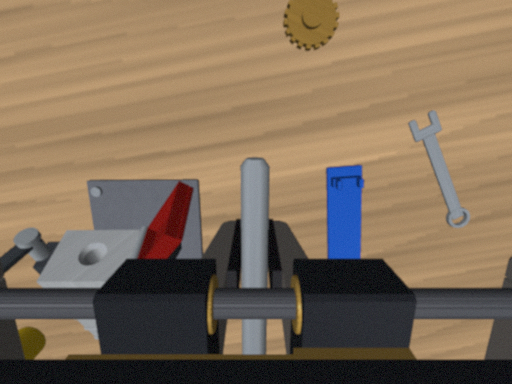

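Run:
```python
from h import *
m=optics.camera_model("wrist"); im=cv2.imread("pics/w3.png"); g=cv2.cvtColor(im,cv2.COLOR_BGR2GRAY); H,S,V=cv2.split(cv2.cvtColor(im,cv2.COLOR_BGR2HSV))
roi=g[238:272,72:116]; 
print(roi[::3,::3])
mask=np.zeros(g.shape,np.uint8); mask[238:272,74:114]=(roi[:,2:42]<115)
c,rr=blob(mask); print("ell",rr,cv2.contourArea(c)); print("mouth",onz(m,*rr[0],150),onz(m,93,254,150))
gray=((S<70)&(V<120)).astype(np.uint8); gray[232:]=0; gray[:150]=0; gray[:,:70]=0; gray[:,215:]=0
c,_=blob(gray); 
top=[(u,np.where(gray[170:200,u])[0].min()+170) for u in range(100,165,8)]; right=[(np.where(gray[v,150:215])[0].max()+150,v) for v in range(186,226,8)]; left=[(np.where(gray[v,70:150])[0].min()+70,v) for v in range(186,222,8)]
for n,L in (("top",top),("right",right),("left",left)):
    P=np.array([onz(m,u,v,10)[:2] for u,v in L]); l=cv2.fitLine(P.astype(np.float32),2,0,.01,.01).ravel(); print(n,l, np.degrees(np.arctan2(l[1],l[0])))
t=optics.camera_model("top"); print("topmouth",onz(t,130+323/3.3,130+229/3.3,150))
```

```text
[[139 140 139 142 141 141 142 141 140 143 140 141 138 142 144]
 [140 141 142 140 142 140 142 142 143 144 142 144 142 145 144]
 [141 143 143 141 142 141 162 161 168 166 165 147 143 146 143]
 [146 141 144 140 139 147 163 163 167 167 170 164 142 148 144]
 [143 143 141 128 126 137 133 128 144 162 167 168 144 143 140]
 [139 143 139  95 103  97  92 107 133 148 160 158 143 139 140]
 [137 142 111  84  82  78  87  94 118 139 152 140 143 142 145]
 [140 144 106  72  63  68  77  89 102 123 134 143 139 142 143]
 [143 142 136  69  62  60  71  79 108 135 145 141 145 146 140]
 [143 142 142 137 114 103 121 130 139 139 142 145 143 141 140]
 [140 141 142 145 145 145 142 142 143 141 144 143 141 142 146]
 [140 143 145 145 146 139 140 143 142 142 144 142 143 145 117]]
ell ((88.0, 258.0), (14.0, 20.0), 90.0) 207.5
mouth [532.91223922 129.4058465  150.        ] [536.1663911  123.20872508 150.        ]
top [1.7712541e-01 9.8418832e-01 5.8189636e+02 1.2982640e+02] 79.79763
right [ 9.8611945e-01 -1.6603746e-01  5.3355389e+02  4.4506374e+01] -9.557507
left [ 9.8621070e-01 -1.6549444e-01  5.6108649e+02  1.9758624e+02] -9.525958
topmouth [538.87051217 129.93947403 150.        ]
```

Run:
```python
from h import *
s=r.sense(); T=s["tool_pos"]; w=optics.camera_model("wrist"); sd=optics.camera_model("side")
y=2*np.arctan2(-.089,.996); u=np.array([np.cos(y),np.sin(y),0]); n=np.array([-u[1],u[0],0])
print("tcp",T,np.degrees(y))
for p in [(240.6,146.3),(286.9,162.2)]:
    o,d=ray(sd,*p); k=o+d*((T-o)@n)/(d@n); print("rod end: along",(k-T)@u,"up",k[2]-T[2])
print(tri(w,(256,162),sd,(240.6,146.3)))
```

```text
tcp [564.92074881 -42.82924098 238.66165549] -10.212483441080572
rod end: along 45.22679930912645 up 17.38201425405569
rod end: along -126.41672897261479 up 15.358789721164982
(array([611.61548871, -52.45198206, 254.79639208]), np.float64(2.3952235855921207))
```

Request:
{"name": "play_rows", "arguments": {"moves": [{"tx": 0.9,"ty": 0.93,"tz": 0.0,"yaw": 0.1},{"tx": 1.8,"ty": 1.86,"tz": 0.0,"yaw": 0.1},{"tx": 2.7,"ty": 2.8,"tz": 0.0,"yaw": 0.1},{"tx": 3.5,"ty": 3.73,"tz": 0.0,"yaw": 0.1},{"tx": 4.3,"ty": 4.66,"tz": 0.0,"yaw": 0.1}]}}

```text
t: 4.13
tool_pos: [693.5, 95.6, 237.0]
orientation: [0.001, 0.996, -0.086, -0.001]
ft_force: [0.7, 0.3, -2.6]
gripper_width: 15.0
gripper_force: 30.0
```

Request:
{"name": "play_rows", "arguments": {"moves": [{"tx": 0.0,"ty": 0.0,"tz": -1.2,"yaw": 0.0},{"tx": 0.0,"ty": 0.0,"tz": -2.4,"yaw": 0.0},{"tx": 0.0,"ty": 0.0,"tz": -3.2,"yaw": 0.0},{"tx": 0.0,"ty": 0.0,"tz": -3.6,"yaw": 0.0},{"tx": 0.0,"ty": 0.0,"tz": -3.6,"yaw": 0.0}]}}

```text
t: 4.55
tool_pos: [690.6, 94.4, 126.3]
orientation: [0.001, 0.996, -0.085, -0.004]
ft_force: [0.3, 0.3, -1.8]
gripper_width: 15.0
gripper_force: 30.0
```

Run:
```python
from h import *
s=r.sense(); print(s["tool_pos"],s["joints"].round(2),s["t"])
m,im=snap("wrist","w4.png"); m2,im2=snap("side","s4.png");m3,im3=snap("top","t4.png")
s=r.sense(); print(s["tool_pos"])
a=cv2.resize(im2[155:245,190:300],None,fx=4,fy=4,interpolation=cv2.INTER_CUBIC)
b=cv2.resize(im3[165:225,190:290],None,fx=4,fy=4,interpolation=cv2.INTER_CUBIC)
W=np.zeros((600,784,3),np.uint8); W[:360,:440]=a; W[360:600,:400]=b; W[100:364,444:784]=im[120:,:340]
cv2.imwrite("pics/m4.png",W)
```

```text
[690.58062861  94.39260582 126.27779518] [ 0.13  0.55  1.53 -0.    1.07  1.88] 4.55
[694.45272245  95.33037456 132.1020686 ]
```

View pics/m4.png

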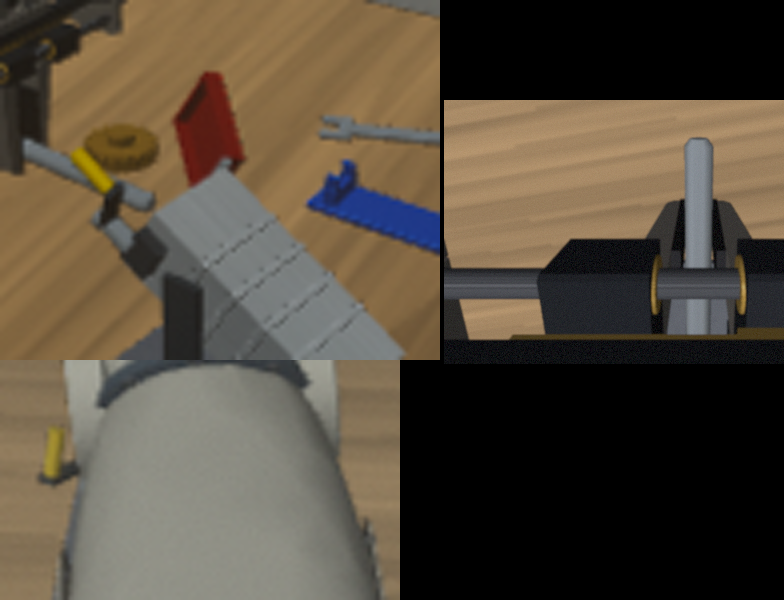

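```bash
cat >> h.py <<'E'
M=np.array([536,123,150.]); a=np.radians(-9.8); U=np.array([np.cos(a),np.sin(a),0]); L=np.array([-np.sin(a),np.cos(a),0]); c3,s3=np.cos(np.pi/6),.5
HX=U*c3+np.array([0,0,s3]); HZ=-U*s3+np.array([0,0,c3]); R=np.c_[HX,L,HZ]
def hp(x,y,z): return M+R@np.array([x,y,z])
def inh(p): return R.T@(np.asarray(p)-M)
E
python3 - <<'E'
from h import *
sd=optics.camera_model("side"); f=lambda p:(p-[190,155])*4
print("corner +y top",f(px(sd,hp(0,40,30))),"-y top",f(px(sd,hp(0,-40,30))))
o,d=ray(sd,190+148/4,155+200/4); k=o+d*((M-o)@L)/(d@L); print("rod tip U,w",(k-M)@U,k[2]-150)
for t in np.arange(1.6,2.45,.1): print(round(t,1),[f(px(sd,hp(x,50-53*np.cos(t),53*np.sin(t)))).round(0).tolist() for x in (24,60)],hp(60,50-53*np.cos(t),53*np.sin(t))[2])
for t in (2.0,2.1,2.2,2.3,2.4): print("lid",t,f(px(sd,hp(85*np.sin(t)+15*np.cos(t),-45+85*np.cos(t)-15*np.sin(t),30))).round(0),f(px(sd,hp(85*np.sin(t),-45+85*np.cos(t),30))).round(0))
E
```

```text
corner +y top [159.37847266 207.81824082] -y top [229.23248929 161.4938212 ]
rod tip U,w 28.16844400073455 -3.799364183700959
1.6 [[138.0, 170.0], [102.0, 133.0]] 225.87977505887312
1.7 [[132.0, 174.0], [97.0, 137.0]] 225.51676664821866
1.8 [[127.0, 178.0], [91.0, 140.0]] 224.69896975105783
1.9 [[121.0, 182.0], [85.0, 145.0]] 223.43455552365936
2.0 [[115.0, 187.0], [79.0, 149.0]] 221.7361575750237
2.1 [[110.0, 192.0], [74.0, 154.0]] 219.6207457360378
2.2 [[104.0, 197.0], [68.0, 159.0]] 217.10945650253473
2.3 [[98.0, 203.0], [62.0, 165.0]] 214.22738184641372
2.4 [[92.0, 208.0], [56.0, 170.0]] 211.00331850495155
lid 2.0 [208.  66.] [191.  67.]
lid 2.1 [218.  68.] [201.  67.]
lid 2.2 [228.  70.] [211.  68.]
lid 2.3 [239.  73.] [221.  70.]
lid 2.4 [249.  78.] [231.  72.]
```

Request:
{"name": "play_rows", "arguments": {"moves": [{"tx": -0.4,"ty": 0.07,"tz": 0.0,"yaw": 0.0},{"tx": -0.8,"ty": 0.14,"tz": 0.0,"yaw": 0.0},{"tx": -1.1,"ty": 0.19,"tz": 0.0,"yaw": 0.0},{"tx": -1.3,"ty": 0.23,"tz": 0.0,"yaw": 0.0},{"tx": -1.3,"ty": 0.23,"tz": 0.0,"yaw": 0.0}]}}

```text
t: 5.12
tool_pos: [668.5, 102.5, 139.2]
orientation: [-0.002, 0.996, -0.085, 0.016]
ft_force: [31.3, -5.5, 0.4]
gripper_width: 14.8
gripper_force: 30.0
```

Run:
```python
from h import *
m,im=snap("side","s5.png"); s=r.sense(); print(s["tool_pos"],s["ft_force"],s["wrist_torque"])
```

```text
[668.48014313 102.41572338 139.08492951] [32.13821407 -5.4454887   0.58026406] [-0.91220099 -5.67004023  0.0913285 ]
```

Run:
```python
from h import *
im=cv2.imread("pics/s5.png"); sd=optics.camera_model("side")
a=cv2.resize(im[165:235,185:285],None,fx=8,fy=8,interpolation=cv2.INTER_CUBIC)
f=lambda p:tuple(int(v) for v in (p-[185,165])*8+4)
for y in (-40,40):
  for z in (-30,30): cv2.circle(a,f(px(sd,hp(0,y,z))),3,(0,255,0),-1)
cv2.circle(a,f(px(sd,M)),3,(255,0,255),-1)
cv2.imwrite("pics/s5c.png",a)
```

```text
(no output)
```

View pics/s5c.png

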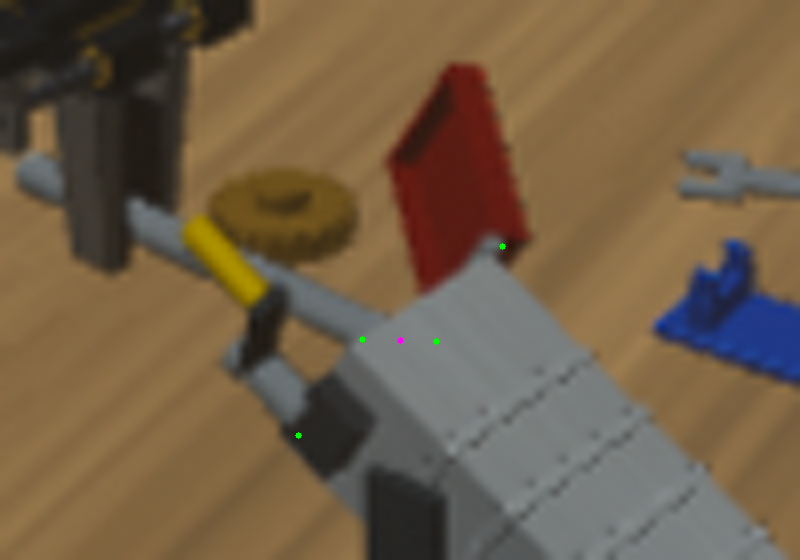

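Run:
```python
from h import *
from scipy.spatial.transform import Rotation as Ro
s=r.sense(); m=optics.camera_model("wrist")
def T(p,q): A=np.eye(4); A[:3,:3]=Ro.from_quat(q,scalar_first=True).as_matrix(); A[:3,3]=p; return A
X=np.linalg.inv(T(s["tool_pos"],s["orientation"]))@m["world_from_camera"]; print(X.round(3))
m={"intrinsics":m["intrinsics"],"world_from_camera":T([569.156,-39.529,242.012],[-.001,.996,-.089,.004])@X}
print("mouth",onz(m,92.5,254.5,150)); 
e=[onz(m,u,v,10)[:2] for u,v in [(90,180),(199,180),(203,231)]]; print(e)
sd=optics.camera_model("side")
# side refined: offset of M matching top corners
obs=[np.array([185,165])+(np.array(p)-4)/8 for p in [(348,340),(488,258)]]
for M2 in [onz(m,92.5,254.5,150)]:
    print([ (px(sd,hp(0,y,30)+M2-M)-o).round(2) for y,o in zip((40,-40),obs)])
n=L
for p in [(30,172),(380,325)]:
    q=np.array([185,165])+(np.array(p)-4)/8; o,d=ray(sd,*q); k=o+d*((s["tool_pos"]-o)@n)/(d@n); print("rod",(k-s["tool_pos"])@U,k[2]-s["tool_pos"][2])
```

```text
[[-0.00000e+00 -9.67000e-01 -2.54000e-01  7.17290e+01]
 [ 1.00000e+00  0.00000e+00 -2.00000e-03 -3.12000e-01]
 [ 2.00000e-03 -2.54000e-01  9.67000e-01 -1.69092e+02]
 [ 0.00000e+00  0.00000e+00  0.00000e+00  1.00000e+00]]
mouth [539.39445049 129.62866416 150.        ]
[array([598.01718272, 194.12117823]), array([570.58969972,  41.377434  ]), array([494.08038594,  52.8403384 ])]
[array([-0.42,  0.77]), array([-0.29, -0.63])]
rod 45.39607139010092 18.58718216479619
rod -126.3220909759615 15.663722656532826
```

Request:
{"name": "play_rows", "arguments": {"moves": [{"tx": 0.6,"ty": -0.1,"tz": 0.0,"yaw": 0.0},{"tx": 1.15,"ty": -0.2,"tz": 0.0,"yaw": 0.0},{"tx": 1.19,"ty": 0.03,"tz": 0.0,"yaw": 0.0},{"tx": 1.19,"ty": 0.03,"tz": 0.0,"yaw": 0.0},{"tx": 1.19,"ty": 0.03,"tz": 0.0,"yaw": 0.0}]}}

```text
t: 5.58
tool_pos: [690.2, 104.0, 131.7]
orientation: [-0.0, 0.996, -0.085, 0.0]
ft_force: [-0.0, 1.0, -1.6]
gripper_width: 14.8
gripper_force: 30.0
```

Request:
{"name": "play_rows", "arguments": {"moves": [{"tx": -0.3,"ty": 0.05,"tz": 0.0,"yaw": 0.0},{"tx": -0.6,"ty": 0.1,"tz": 0.0,"yaw": 0.0},{"tx": -0.85,"ty": 0.15,"tz": 0.0,"yaw": 0.0},{"tx": -1.0,"ty": 0.17,"tz": 0.0,"yaw": 0.0},{"tx": -1.0,"ty": 0.17,"tz": 0.0,"yaw": 0.0}]}}

```text
t: 6.0
tool_pos: [671.7, 108.5, 136.8]
orientation: [-0.001, 0.996, -0.084, 0.014]
ft_force: [32.5, -6.1, 1.1]
gripper_width: 14.9
gripper_force: 30.0
```

Request:
{"name": "play_rows", "arguments": {"moves": [{"tx": 0.5,"ty": -0.09,"tz": 0.0,"yaw": 0.0},{"tx": 0.8,"ty": -0.14,"tz": 0.0,"yaw": 0.0},{"tx": 0.8,"ty": -0.14,"tz": 0.1,"yaw": 0.0},{"tx": 0.8,"ty": -0.14,"tz": 0.1,"yaw": 0.0},{"tx": 0.8,"ty": -0.14,"tz": 0.1,"yaw": 0.0}]}}

```text
t: 6.42
tool_pos: [682.8, 104.7, 133.1]
orientation: [0.0, 0.996, -0.085, -0.001]
ft_force: [-0.2, 0.2, -2.8]
gripper_width: 15.4
gripper_force: 30.0
```

```bash
sed -i 's/M=np.array(\[536,123,150.\])/M=np.array([539.4,129.7,150.])/' h.py
python3 - <<'E'
from h import *
m,im=snap("side","s6.png"); s=r.sense(); print(s["tool_pos"],s["orientation"],s["ft_force"],s["wrist_torque"])
Tp=s["tool_pos"]; print("tcp U,L,z",(Tp-M)@U,(Tp-M)@L,Tp[2])
x0,y0=183,165
A=cv2.resize(im[y0:y0+70,x0:x0+100],None,fx=8,fy=8,interpolation=cv2.INTER_CUBIC)
f=lambda p:tuple(int(v) for v in (px(m,p)-[x0,y0])*8+4)
for y in (-40,40):
  for z in (-30,30): cv2.circle(A,f(hp(0,y,z)),3,(0,255,0),-1)
t=np.linspace(0,6.28,60)
cv2.polylines(A,[np.array([f(hp(0,13.5*np.cos(k),13.5*np.sin(k))) for k in t])],True,(255,0,255),1)
ax=lambda k,dz: Tp+np.array([0,0,17+dz])+U*k
for dz in (-8,0,8): cv2.line(A,f(ax(48,dz)),f(ax(-132,dz)),(0,255,255) if dz==0 else (255,255,0),1)
cv2.imwrite("pics/s6c.png",A)
E
```

```text
[682.87775941 104.75308346 133.09064692] [ 1.29726582e-04  9.96380834e-01 -8.49963020e-02 -9.19584952e-04] [-0.37835575  0.07404381 -3.23636116] [-0.00333188 -0.05826591 -0.01976359]
tcp U,L,z 145.63031955185065 -0.16161103179143552 133.09064692289076
```

View pics/s6c.png

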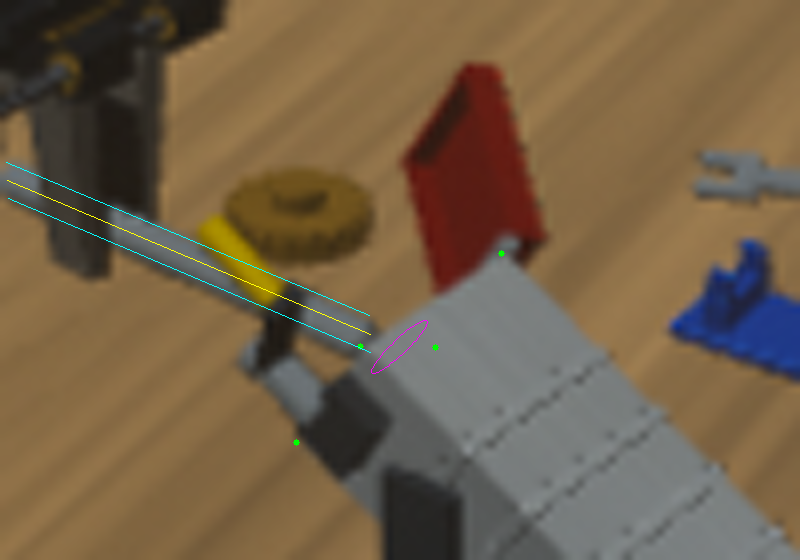

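Request:
{"name": "play_rows", "arguments": {"moves": [{"tx": -0.2,"ty": 0.03,"tz": 0.0,"yaw": 0.0},{"tx": -0.33,"ty": 0.06,"tz": 0.0,"yaw": 0.0},{"tx": -0.33,"ty": 0.06,"tz": 0.0,"yaw": 0.0}]}}

```text
t: 6.72
tool_pos: [672.8, 106.7, 133.3]
orientation: [0.0, 0.996, -0.085, -0.001]
ft_force: [-0.6, -0.4, -2.8]
gripper_width: 14.8
gripper_force: 30.0
```

Request:
{"name": "play_rows", "arguments": {"moves": [{"tx": -0.13,"ty": 0.023,"tz": 0.0,"yaw": 0.0},{"tx": -0.13,"ty": 0.023,"tz": 0.0,"yaw": 0.0},{"tx": -0.13,"ty": 0.023,"tz": 0.0,"yaw": 0.0}]}}

```text
t: 6.97
tool_pos: [671.9, 107.1, 134.4]
orientation: [-0.0, 0.996, -0.085, 0.002]
ft_force: [5.9, -0.8, -1.9]
gripper_width: 15.3
gripper_force: 30.0
```

Request:
{"name": "play_rows", "arguments": {"moves": [{"tx": -0.13,"ty": 0.023,"tz": 0.0,"yaw": 0.0},{"tx": -0.13,"ty": 0.023,"tz": 0.0,"yaw": 0.0},{"tx": -0.13,"ty": 0.023,"tz": 0.0,"yaw": 0.0}]}}

```text
t: 7.22
tool_pos: [671.5, 107.5, 135.9]
orientation: [-0.001, 0.996, -0.085, 0.005]
ft_force: [14.4, -2.5, -1.6]
gripper_width: 14.7
gripper_force: 30.0
```

Run:
```python
from h import *
s=r.sense(); print(s["tool_pos"],s["ft_force"],s["wrist_torque"],s["orientation"],((s["tool_pos"]-M)@U))
```

```text
[671.48679902 107.54689418 135.85723247] [14.37098734 -2.54435439 -1.62688561] [-0.47367251 -2.57249057  0.07356288] [-5.25931459e-04  9.96369439e-01 -8.49599730e-02  5.42842460e-03] 133.93004408180624
```

Request:
{"name": "play_rows", "arguments": {"moves": [{"tx": 0.4,"ty": -0.07,"tz": 0.0,"yaw": 0.0},{"tx": 0.42,"ty": 0.06,"tz": -0.1,"yaw": 0.0},{"tx": 0.3,"ty": 0.08,"tz": -0.1,"yaw": 0.0},{"tx": 0.15,"ty": 0.11,"tz": -0.1,"yaw": 0.0},{"tx": 0.15,"ty": 0.11,"tz": -0.1,"yaw": 0.0}]}}

```text
t: 7.63
tool_pos: [674.2, 111.3, 132.1]
orientation: [-0.0, 0.996, -0.085, 0.004]
ft_force: [12.2, -3.0, -2.2]
gripper_width: 15.0
gripper_force: 30.0
```

Request:
{"name": "play_rows", "arguments": {"moves": [{"tx": -0.13,"ty": 0.023,"tz": 0.0,"yaw": 0.0},{"tx": -0.26,"ty": 0.046,"tz": 0.0,"yaw": 0.0},{"tx": -0.26,"ty": 0.046,"tz": 0.0,"yaw": 0.0}]}}

```text
t: 7.88
tool_pos: [673.5, 112.3, 135.4]
orientation: [-0.001, 0.996, -0.085, 0.012]
ft_force: [29.8, -4.3, -0.1]
gripper_width: 15.0
gripper_force: 30.0
```

```bash
cat > st.py <<'E'
from h import *
s=r.sense(); p=s["tool_pos"]-M; F=s["ft_force"]; q=s["wrist_torque"]
print("t%.2f U %.1f L %.1f z %.1f | F U %.1f L %.1f z %.1f | T U %.2f L %.2f z %.2f w %.1f"%(s["t"],p@U,p@L,s["tool_pos"][2],F@U,F@L,F[2],q@U,q@L,q[2],s["gripper_width"]))
E
python3 st.py
```

```text
t7.88 U 135.1 L 5.7 z 135.4 | F U 30.1 L 0.9 z -0.1 | T U -0.02 L -5.52 z 0.08 w 15.0
```

Run:
```python
from h import *
t=optics.camera_model("top"); im=cv2.imread("pics/top0.png"); g=cv2.cvtColor(im,cv2.COLOR_BGR2GRAY)
print("pred mouth",px(t,M),"corners",[px(t,hp(0,y,z)).round(1).tolist() for y in(-40,40) for z in (-30,30)], "rear top",[px(t,hp(-186,y,30)).round(1).tolist() for y in (-40,40)])
print("cols",list(range(212,246))); 
for v in range(188,210): print(v,g[v,212:246])
print("rear row 245",g[245,200:245],"v 225",g[225,200:250])
```

```text
pred mouth [227.96273519 199.22582947] corners [[241.9, 198.1], [239.4, 205.6], [217.1, 193.1], [213.3, 200.5]] rear top [[230.3, 257.6], [205.9, 252.7]]
cols [212, 213, 214, 215, 216, 217, 218, 219, 220, 221, 222, 223, 224, 225, 226, 227, 228, 229, 230, 231, 232, 233, 234, 235, 236, 237, 238, 239, 240, 241, 242, 243, 244, 245]
188 [112 105 100  95  90 101 115 109 121 127 127 126 124 124 125 124 124 125
 125 123 126 125 124 124 124 124 123 123 122 124 122 124 123 122]
189 [116 116 102  88  82  90  96  94 108 108 107 115 111 122 129 127 128 129
 128 129 129 128 128 125 127 127 127 127 125 126 125 125 126 126]
190 [ 82  82  87  80  86  92  91  93  96  94  96  97  95 111 109 107 118 113
 124 130 128 130 128 131 130 130 130 129 129 129 131 130 130 129]
191 [ 55  58  78  94  89  90  91  92  90  92  92  92  91  95  95  93  97  95
 111 107 106 116 110 120 127 126 128 126 129 130 128 127 129 129]
192 [ 70  89  85  96  89  89  92  90  90  91  91  89  91  90  91  90  90  92
  96  94  93  96  94 109 110 105 114 108 119 125 124 124 124 126]
193 [113 104  84  92  92 100 102  98  96  92  92  90  9
[... 2082 characters left out ...]
82  73]
208 [117 133 134 136 136 134 136 135 137 137 139 136 135 134 136 136 137 135
 134 136 135 135 134 136 135 134 124  86  86  91  91  94  91  92]
209 [120 134 135 135 135 134 135 135 136 138 137 136 135 135 137 136 136 134
 134 136 134 132 134 135 135 133 122  85  88  94  93  92  94  92]
rear row 245 [ 92  93  93  94  95  92  95 122 131 132 133 131 130 133 132 131 133 132
 134 132 132 130 134 131 133 137 120 130 130 133 139 134 120  86  65  59
  45  78  91  91  92  91  91  91  92] v 225 [127 127 120 100  92  91  91  92  92  99 124 133 120 128 131 135 141 136
 136 134 140 137 130 133 126 128 132 132 134 131 132 132 131 132 132 122
  93  91  94  93  94  92  92  93  93  94  92  93  94  92]
```

Request:
{"name": "play_rows", "arguments": {"moves": [{"tx": 0.5,"ty": -0.09,"tz": 0.0,"yaw": 0.0},{"tx": 0.6,"ty": -0.2,"tz": 0.22,"yaw": 0.0},{"tx": 0.6,"ty": -0.2,"tz": 0.22,"yaw": 0.0},{"tx": 0.4,"ty": -0.17,"tz": 0.22,"yaw": 0.0},{"tx": 0.3,"ty": -0.15,"tz": 0.22,"yaw": 0.0}]}}

```text
t: 8.3
tool_pos: [670.0, 108.1, 136.4]
orientation: [0.0, 0.996, -0.085, -0.001]
ft_force: [0.3, -0.8, -3.2]
gripper_width: 15.0
gripper_force: 30.0
```

Request:
{"name": "play_rows", "arguments": {"moves": [{"tx": -0.13,"ty": 0.023,"tz": 0.0,"yaw": 0.0},{"tx": -0.2,"ty": 0.035,"tz": 0.0,"yaw": 0.0},{"tx": -0.2,"ty": 0.035,"tz": 0.0,"yaw": 0.0}]}}

```text
t: 8.55
tool_pos: [665.0, 109.3, 137.1]
orientation: [0.0, 0.996, -0.085, -0.001]
ft_force: [-0.6, 0.3, -1.8]
gripper_width: 14.5
gripper_force: 30.0
```

```bash
python3 st.py
```

```text
t8.55 U 127.3 L 1.2 z 137.1 | F U -0.7 L 0.1 z -1.8 | T U 0.00 L 0.03 z 0.01 w 14.5
```

Request:
{"name": "play_rows", "arguments": {"moves": [{"tx": -0.13,"ty": 0.02,"tz": 0.0,"yaw": 0.0},{"tx": -0.13,"ty": 0.02,"tz": 0.0,"yaw": 0.0},{"tx": -0.13,"ty": 0.02,"tz": 0.0,"yaw": 0.0}]}}

```text
t: 8.8
tool_pos: [662.0, 109.7, 137.1]
orientation: [0.0, 0.996, -0.085, -0.0]
ft_force: [-1.8, 0.3, -2.0]
gripper_width: 14.7
gripper_force: 30.0
```

Request:
{"name": "play_rows", "arguments": {"moves": [{"tx": -0.13,"ty": 0.02,"tz": 0.0,"yaw": 0.0},{"tx": -0.13,"ty": 0.02,"tz": 0.0,"yaw": 0.0},{"tx": -0.13,"ty": 0.02,"tz": 0.0,"yaw": 0.0}]}}

```text
t: 9.05
tool_pos: [658.2, 110.2, 137.1]
orientation: [-0.0, 0.996, -0.085, -0.0]
ft_force: [-0.6, 0.1, -2.0]
gripper_width: 14.9
gripper_force: 30.0
```

```bash
python3 st.py
```

```text
t9.05 U 120.4 L 1.0 z 137.1 | F U -0.7 L 0.0 z -2.0 | T U -0.02 L 0.04 z 0.01 w 14.9
```

Request:
{"name": "play_rows", "arguments": {"moves": [{"tx": -0.13,"ty": 0.02,"tz": 0.0,"yaw": 0.0},{"tx": -0.13,"ty": 0.02,"tz": 0.0,"yaw": 0.0},{"tx": -0.13,"ty": 0.02,"tz": 0.0,"yaw": 0.0}]}}

```text
t: 9.3
tool_pos: [655.0, 110.7, 137.5]
orientation: [-0.0, 0.996, -0.085, 0.001]
ft_force: [2.9, -1.0, -2.2]
gripper_width: 15.1
gripper_force: 30.0
```

Request:
{"name": "play_rows", "arguments": {"moves": [{"tx": -0.13,"ty": 0.02,"tz": 0.0,"yaw": 0.0},{"tx": -0.13,"ty": 0.02,"tz": 0.0,"yaw": 0.0},{"tx": -0.13,"ty": 0.02,"tz": 0.0,"yaw": 0.0}]}}

```text
t: 9.55
tool_pos: [654.1, 111.2, 138.7]
orientation: [-0.0, 0.996, -0.085, 0.004]
ft_force: [11.6, -2.6, -0.8]
gripper_width: 15.1
gripper_force: 30.0
```

```bash
python3 st.py
```

```text
t9.55 U 116.2 L 1.3 z 138.7 | F U 11.9 L -0.6 z -0.8 | T U -0.03 L -1.91 z 0.05 w 15.1
```

Request:
{"name": "play_rows", "arguments": {"moves": [{"tx": 0.08,"ty": -0.014,"tz": 0.1,"yaw": 0.0},{"tx": 0.09,"ty": -0.015,"tz": 0.25,"yaw": 0.0},{"tx": 0.09,"ty": -0.015,"tz": 0.43,"yaw": 0.0},{"tx": 0.09,"ty": -0.015,"tz": 0.43,"yaw": 0.0}]}}

```text
t: 9.88
tool_pos: [653.3, 111.0, 151.0]
orientation: [-0.0, 0.996, -0.085, 0.0]
ft_force: [1.8, 0.4, -2.8]
gripper_width: 14.2
gripper_force: 30.0
```

```bash
python3 st.py
```

```text
t9.88 U 115.4 L 1.0 z 151.0 | F U 1.7 L 0.6 z -2.8 | T U -0.04 L -0.51 z 0.06 w 14.2
```

```bash
cat > rodt.py <<'E'
from h import *
m,im=snap("side"); s=r.sense(); Lo=(s["tool_pos"]-M)@L; tu=(s["tool_pos"]-M)@U
hsv=cv2.cvtColor(im,cv2.COLOR_BGR2HSV); pts=[]
for k in list(np.arange(10,tu-14,4))+list(np.arange(tu+14,tu+46,4)):
    ws=np.arange(-40,90,1.); P=np.array([px(m,M+U*k+L*Lo+np.array([0,0,w])) for w in ws],np.float32)
    v=cv2.remap(hsv,P[:,0],P[:,1],cv2.INTER_LINEAR); ok=(v[:,1]<60)&(v[:,2]>85)
    n,lab=cv2.connectedComponents(ok.astype(np.uint8)[:,None])
    for i in range(1,n):
        w=ws[lab[:,0]==i]
        if 11<len(w)<26: pts.append((k,w.mean(),len(w)))
for p in pts: print("U %.0f w %.1f n %d"%p,end="; ")
E
python3 rodt.py; python3 st.py
```

```text
t9.93 U 115.3 L 1.0 z 150.6 | F U 1.6 L -0.7 z -3.4 | T U -0.05 L -0.53 z 0.06 w 15.2Traceback (most recent call last):
  File "rodt.py", line 6, in <module>
    v=cv2.remap(hsv,P[:,0],P[:,1],cv2.INTER_LINEAR); ok=(v[:,1]<60)&(v[:,2]>85)
                                                         ~^^^^^
IndexError: index 1 is out of bounds for axis 1 with size 1
```

```bash
sed -i 's/cv2.INTER_LINEAR); ok/cv2.INTER_LINEAR).reshape(-1,3); ok/' rodt.py; python3 rodt.py; python3 st.py
```

```text
U 22 w 4.0 n 19; U 26 w 6.5 n 18; U 30 w 7.5 n 18; U 34 w 7.0 n 17; U 38 w -34.0 n 13; U 38 w 8.0 n 17; U 42 w -33.0 n 15; U 46 w -31.5 n 18; U 50 w -32.5 n 16; U 54 w -34.0 n 13; U 98 w 16.0 n 15; U 149 w 25.0 n 15; U 153 w 24.5 n 16; U 157 w 25.0 n 15; t9.98 U 115.2 L 0.9 z 150.2 | F U 2.6 L -0.6 z -3.4 | T U -0.01 L -0.45 z 0.09 w 14.8
```

Request:
{"name": "play_rows", "arguments": {"moves": [{"tx": -0.02,"ty": 0.004,"tz": 0.2,"yaw": 0.0},{"tx": -0.05,"ty": 0.009,"tz": 0.43,"yaw": 0.0},{"tx": -0.14,"ty": 0.025,"tz": 0.7,"yaw": 0.0},{"tx": -0.25,"ty": 0.043,"tz": 0.93,"yaw": 0.0},{"tx": -0.25,"ty": 0.043,"tz": 0.93,"yaw": 0.0}]}}

```text
t: 10.4
tool_pos: [646.0, 112.5, 180.1]
orientation: [-0.0, 0.996, -0.085, 0.001]
ft_force: [0.8, -1.0, -3.6]
gripper_width: 14.7
gripper_force: 30.0
```

```bash
python3 st.py;python3 rodt.py
```

```text
t10.40 U 108.0 L 1.2 z 180.1 | F U 1.0 L -0.8 z -3.6 | T U -0.13 L -0.37 z 0.08 w 14.7
U 18 w 10.5 n 24; U 22 w 12.5 n 22; U 26 w 15.0 n 21; U 30 w 16.5 n 20; U 34 w 17.0 n 23; U 38 w -33.5 n 14; U 38 w 20.5 n 20; U 42 w -32.5 n 16; U 42 w 22.0 n 19; U 46 w -31.5 n 18; U 46 w 23.0 n 19; U 50 w -32.5 n 16; U 50 w 23.5 n 22; U 54 w -34.0 n 13; U 54 w 26.0 n 23; U 58 w 29.0 n 21; U 62 w 30.0 n 19; U 66 w 32.0 n 19; U 70 w 33.0 n 19; U 74 w 35.0 n 21; U 78 w 36.0 n 21; U 82 w 37.5 n 22; U 86 w 39.0 n 19; U 90 w 41.0 n 17; U 94 w 42.5 n 18; U 142 w 64.0 n 17; U 146 w 64.0 n 17; U 150 w 63.5 n 16;
```

Request:
{"name": "play_rows", "arguments": {"moves": [{"tx": -0.08,"ty": 0.014,"tz": 0.2,"yaw": 0.0},{"tx": -0.23,"ty": 0.04,"tz": 0.43,"yaw": 0.0},{"tx": -0.23,"ty": 0.04,"tz": 0.43,"yaw": 0.0}]}}

```text
t: 10.7
tool_pos: [638.6, 113.6, 192.2]
orientation: [-0.0, 0.996, -0.085, 0.0]
ft_force: [-0.0, -0.8, -3.5]
gripper_width: 15.1
gripper_force: 30.0
```

```bash
python3 st.py;python3 rodt.py
```

```text
t10.70 U 100.4 L 1.0 z 192.2 | F U 0.1 L -0.7 z -3.5 | T U -0.10 L -0.30 z 0.04 w 15.1
U 14 w -11.5 n 18; U 18 w 15.0 n 25; U 22 w 17.0 n 25; U 26 w 18.5 n 24; U 30 w 21.0 n 25; U 34 w 25.0 n 21; U 38 w -34.0 n 13; U 38 w 25.5 n 24; U 42 w -33.0 n 15; U 42 w 27.5 n 24; U 46 w -31.5 n 18; U 46 w 31.0 n 21; U 50 w -32.5 n 16; U 50 w 33.5 n 20; U 54 w -34.0 n 13; U 54 w 36.0 n 21; U 58 w 38.0 n 21; U 62 w 40.5 n 22; U 66 w 42.5 n 22; U 70 w 45.0 n 21; U 74 w 47.0 n 21; U 78 w 48.5 n 20; U 82 w 50.5 n 20; U 86 w 52.5 n 20; U 135 w 81.0 n 17; U 139 w 81.0 n 15; U 143 w 80.5 n 12;
```

Request:
{"name": "play_rows", "arguments": {"moves": [{"tx": -0.2,"ty": 0.03,"tz": -0.14,"yaw": 0.0},{"tx": -0.4,"ty": 0.06,"tz": -0.26,"yaw": 0.0},{"tx": -0.63,"ty": 0.1,"tz": -0.4,"yaw": 0.0},{"tx": -0.85,"ty": 0.14,"tz": -0.53,"yaw": 0.0},{"tx": -0.85,"ty": 0.14,"tz": -0.53,"yaw": 0.0}]}}

```text
t: 11.17
tool_pos: [610.9, 117.8, 173.4]
orientation: [0.0, 0.996, -0.085, -0.002]
ft_force: [-0.5, 0.1, -3.5]
gripper_width: 15.5
gripper_force: 30.0
```

```bash
python3 st.py;python3 rodt.py
```

```text
t11.17 U 72.5 L 0.4 z 173.4 | F U -0.6 L 0.0 z -3.5 | T U 0.02 L -0.14 z 0.03 w 15.5
U 18 w 14.0 n 21; U 22 w 16.0 n 21; U 26 w 18.0 n 21; U 30 w 19.5 n 20; U 34 w 22.0 n 21; U 38 w -34.0 n 13; U 38 w 24.0 n 21; U 42 w -33.0 n 15; U 42 w 26.0 n 21; U 46 w -32.0 n 17; U 46 w 28.5 n 20; U 50 w -32.5 n 16; U 50 w 30.5 n 20; U 54 w -34.0 n 13; U 54 w 32.0 n 19; U 58 w 34.5 n 20; U 108 w 61.0 n 17; U 112 w 61.0 n 13;
```

Request:
{"name": "play_rows", "arguments": {"moves": [{"tx": -0.21,"ty": 0.037,"tz": -0.125,"yaw": 0.0},{"tx": -0.42,"ty": 0.073,"tz": -0.25,"yaw": 0.0},{"tx": -0.64,"ty": 0.11,"tz": -0.375,"yaw": 0.0},{"tx": -0.85,"ty": 0.147,"tz": -0.5,"yaw": 0.0},{"tx": -0.85,"ty": 0.147,"tz": -0.5,"yaw": 0.0}]}}

```text
t: 11.63
tool_pos: [585.9, 122.1, 158.9]
orientation: [0.0, 0.996, -0.085, -0.001]
ft_force: [-0.8, -0.5, -3.5]
gripper_width: 15.1
gripper_force: 30.0
```

```bash
python3 st.py;python3 rodt.py
```

```text
t11.63 U 47.1 L 0.4 z 158.9 | F U -0.7 L -0.6 z -3.5 | T U 0.02 L -0.10 z 0.04 w 15.1
U 22 w 14.0 n 25; U 26 w 15.5 n 24; U 30 w 17.0 n 23; U 34 w 19.5 n 24; U 78 w 45.0 n 13; U 82 w 46.5 n 18;
```

Request:
{"name": "play_rows", "arguments": {"moves": [{"tx": 0.0,"ty": 0.0,"tz": 0.0,"yaw": 0.0},{"tx": 0.0,"ty": 0.0,"tz": 0.0,"yaw": 0.0},{"tx": 0.34,"ty": -0.06,"tz": 0.2,"yaw": 0.0},{"tx": 0.68,"ty": -0.12,"tz": 0.4,"yaw": 0.0},{"tx": 1.02,"ty": -0.176,"tz": 0.6,"yaw": 0.0}], "claw": 32}}

```text
t: 12.1
tool_pos: [619.5, 116.7, 178.8]
orientation: [-0.0, 0.996, -0.085, 0.001]
ft_force: [0.1, 0.1, -1.3]
gripper_width: 32.2
gripper_force: 0.0
```

```bash
python3 st.py;python3 rodt.py
```

```text
t12.10 U 81.2 L 0.9 z 178.8 | F U 0.1 L 0.2 z -1.3 | T U 0.03 L 0.04 z 0.01 w 32.2
U 18 w 11.0 n 23; U 22 w 14.0 n 23; U 26 w 16.5 n 22; U 30 w 17.5 n 24; U 34 w 19.5 n 24; U 38 w -33.5 n 14; U 38 w 21.5 n 24; U 42 w -32.5 n 16; U 42 w 25.0 n 21; U 46 w -31.5 n 18; U 46 w 25.5 n 24; U 50 w -32.5 n 16; U 50 w 29.5 n 20; U 54 w -34.0 n 13; U 54 w 32.0 n 19; U 58 w 33.5 n 18; U 62 w 35.5 n 18; U 66 w 37.5 n 18;
```

Request:
{"name": "play_rows", "arguments": {"moves": [{"tx": 0.0,"ty": 0.0,"tz": 0.0,"yaw": 0.0},{"tx": 0.0,"ty": 0.0,"tz": 0.0,"yaw": 0.0},{"tx": 0.0,"ty": 0.0,"tz": 0.0,"yaw": 0.0},{"tx": 0.0,"ty": 0.0,"tz": 0.0,"yaw": 0.0},{"tx": 0.0,"ty": 0.0,"tz": 0.0,"yaw": 0.0}], "claw": 5}}

```text
t: 12.57
tool_pos: [617.9, 116.7, 177.6]
orientation: [0.0, 0.996, -0.085, -0.0]
ft_force: [-0.4, -1.0, -0.4]
gripper_width: 15.1
gripper_force: 30.0
```

Request:
{"name": "play_rows", "arguments": {"moves": [{"tx": -0.25,"ty": 0.044,"tz": -0.15,"yaw": 0.0},{"tx": -0.5,"ty": 0.088,"tz": -0.3,"yaw": 0.0},{"tx": -0.76,"ty": 0.13,"tz": -0.45,"yaw": 0.0},{"tx": -1.02,"ty": 0.176,"tz": -0.6,"yaw": 0.0},{"tx": -1.02,"ty": 0.176,"tz": -0.6,"yaw": 0.0}]}}

```text
t: 12.98
tool_pos: [595.2, 121.5, 165.7]
orientation: [-0.001, 0.996, -0.085, 0.009]
ft_force: [12.3, -7.8, 24.7]
gripper_width: 14.8
gripper_force: 30.1
```

```bash
python3 st.py;python3 rodt.py
```

```text
t12.98 U 56.4 L 1.5 z 165.7 | F U 13.5 L -5.6 z 24.7 | T U -1.12 L -2.53 z 0.14 w 14.8
U 18 w 12.0 n 21; U 22 w 14.0 n 21; U 26 w 16.5 n 20; U 30 w 18.0 n 19; U 34 w 20.0 n 19; U 38 w -33.5 n 14; U 38 w 21.5 n 18; U 42 w -32.5 n 16; U 42 w 23.5 n 18;
```

Request:
{"name": "play_rows", "arguments": {"moves": [{"tx": 0.0,"ty": 0.0,"tz": 0.0,"yaw": 0.0},{"tx": 0.0,"ty": 0.0,"tz": 0.0,"yaw": 0.0},{"tx": 0.15,"ty": -0.026,"tz": 0.7,"yaw": 0.0},{"tx": 0.3,"ty": -0.05,"tz": 1.6,"yaw": 0.0},{"tx": 0.3,"ty": -0.05,"tz": 1.6,"yaw": 0.0}], "claw": 32}}

```text
t: 13.45
tool_pos: [598.9, 121.2, 211.7]
orientation: [-0.001, 0.996, -0.085, 0.002]
ft_force: [0.8, -0.3, 0.5]
gripper_width: 32.1
gripper_force: 0.0
```

Request:
{"name": "play_rows", "arguments": {"moves": [{"tx": 0.6,"ty": -0.1,"tz": 0.0,"yaw": 0.0},{"tx": 1.3,"ty": -0.22,"tz": 0.0,"yaw": 0.0},{"tx": 1.3,"ty": -0.22,"tz": 0.0,"yaw": 0.0}], "claw": 0}}

```text
t: 13.7
tool_pos: [637.8, 113.7, 207.1]
orientation: [-0.0, 0.996, -0.085, 0.0]
ft_force: [-0.4, -0.5, -0.4]
gripper_width: 13.8
gripper_force: 0.0
```

```bash
python3 st.py;sed -i 's/np.arange(10,tu-14,4))+list(np.arange(tu+14,tu+46,4))/np.arange(10,130,4))/' rodt.py; python3 rodt.py
python3 - <<'E'
from h import *
# clamp pin / lid check vs start
im=cv2.imread("pics/s6.png"); m,i2=snap("side")
for n,i in (("s6",im),("now",i2)):
    H,S,V=cv2.split(cv2.cvtColor(i,cv2.COLOR_BGR2HSV)); k=np.zeros(H.shape,bool); k[150:225,180:270]=1
    print(n,blob(k&(H>22)&(H<34)&(S>170)&(V>90))[1],blob(k&((H<6)|(H>174))&(S>150))[1])
E
```

```text
t13.70 U 99.7 L 1.0 z 207.1 | F U -0.3 L -0.5 z -0.4 | T U 0.02 L 0.03 z 0.02 w 13.8
U 18 w 14.5 n 22; U 22 w 17.0 n 21; U 26 w 19.0 n 21; U 30 w 20.5 n 20; U 34 w 23.5 n 20; U 38 w -34.0 n 13; U 38 w 25.0 n 19; U 42 w -33.0 n 15; U 42 w 27.5 n 20; U 46 w -31.5 n 18; U 46 w 30.5 n 20; U 50 w -32.5 n 16; U 50 w 32.5 n 20; U 54 w -34.0 n 13; U 54 w 35.0 n 19; U 58 w 36.5 n 18; U 62 w 37.0 n 15; s6 ((212.50001525878906, 197.0), (12.020814895629883, 3.535533905029297), 45.0) ((240.68460083007812, 186.1769256591797), (25.259267807006836, 13.857515335083008), 74.74488067626953)
now ((212.50001525878906, 197.0), (12.020814895629883, 3.5355336666107178), 45.0) ((240.68460083007812, 186.1769256591797), (25.259267807006836, 13.857515335083008), 74.74488067626953)
```

Request:
{"name": "play_rows", "arguments": {"moves": [{"tx": 0.0,"ty": 0.0,"tz": -0.5,"yaw": 0.0},{"tx": 0.0,"ty": 0.0,"tz": -0.93,"yaw": 0.0},{"tx": -0.3,"ty": 0.05,"tz": -0.93,"yaw": 0.0},{"tx": -0.6,"ty": 0.1,"tz": -0.93,"yaw": 0.0},{"tx": -0.6,"ty": 0.1,"tz": -0.93,"yaw": 0.0}]}}

```text
t: 14.22
tool_pos: [615.4, 117.3, 180.0]
orientation: [0.0, 0.996, -0.085, -0.001]
ft_force: [0.0, 0.3, 0.3]
gripper_width: 0.4
gripper_force: 0.0
```

Request:
{"name": "play_rows", "arguments": {"moves": [{"tx": -0.14,"ty": 0.024,"tz": -0.08,"yaw": 0.0},{"tx": -0.28,"ty": 0.048,"tz": -0.16,"yaw": 0.0},{"tx": -0.42,"ty": 0.072,"tz": -0.25,"yaw": 0.0},{"tx": -0.42,"ty": 0.072,"tz": -0.25,"yaw": 0.0}]}}

```text
t: 14.55
tool_pos: [604.3, 119.2, 172.2]
orientation: [0.0, 0.996, -0.085, -0.0]
ft_force: [-0.3, -0.2, -0.3]
gripper_width: 0.4
gripper_force: 0.0
```

```bash
python3 st.py; python3 rodt.py
```

```text
t14.55 U 65.7 L 0.7 z 172.2 | F U -0.3 L -0.3 z -0.3 | T U 0.08 L 0.03 z -0.03 w 0.4
U 18 w 14.0 n 21; U 22 w 16.5 n 20; U 26 w 19.0 n 21; U 30 w 20.5 n 20; U 34 w 22.5 n 20; U 38 w -34.0 n 13; U 38 w 24.5 n 20; U 42 w -33.0 n 15; U 42 w 27.0 n 19; U 46 w -31.5 n 18; U 46 w 25.0 n 21; U 50 w -32.5 n 16; U 54 w -34.0 n 13;
```

Request:
{"name": "play_rows", "arguments": {"moves": [{"tx": -0.14,"ty": 0.024,"tz": -0.08,"yaw": 0.0},{"tx": -0.28,"ty": 0.048,"tz": -0.16,"yaw": 0.0},{"tx": -0.42,"ty": 0.072,"tz": -0.24,"yaw": 0.0},{"tx": -0.42,"ty": 0.072,"tz": -0.24,"yaw": 0.0}]}}

```text
t: 14.93
tool_pos: [591.4, 121.3, 164.6]
orientation: [0.0, 0.996, -0.085, -0.001]
ft_force: [-0.3, -0.2, -0.0]
gripper_width: 0.5
gripper_force: 0.0
```

```bash
python3 st.py; python3 rodt.py
```

```text
t14.93 U 52.7 L 0.5 z 164.6 | F U -0.3 L -0.3 z -0.0 | T U 0.02 L 0.02 z 0.02 w 0.5
U 18 w 14.0 n 21; U 22 w 16.5 n 20; U 26 w 18.5 n 20; U 30 w 19.5 n 16; U 38 w -34.0 n 13; U 42 w -33.0 n 15; U 46 w -32.0 n 17; U 50 w -32.5 n 16; U 54 w -34.0 n 13;
```

Request:
{"name": "play_rows", "arguments": {"moves": [{"tx": -0.2,"ty": 0.035,"tz": -0.11,"yaw": 0.0},{"tx": -0.4,"ty": 0.07,"tz": -0.22,"yaw": 0.0},{"tx": -0.6,"ty": 0.104,"tz": -0.33,"yaw": 0.0},{"tx": -0.8,"ty": 0.138,"tz": -0.43,"yaw": 0.0},{"tx": -0.8,"ty": 0.138,"tz": -0.43,"yaw": 0.0}]}}

```text
t: 15.4
tool_pos: [566.8, 125.4, 151.5]
orientation: [0.0, 0.996, -0.085, -0.001]
ft_force: [-0.3, 0.2, 0.2]
gripper_width: 0.5
gripper_force: 0.0
```

```bash
python3 st.py; python3 rodt.py
```

```text
t15.40 U 27.7 L 0.5 z 151.5 | F U -0.3 L 0.2 z 0.2 | T U 0.04 L 0.05 z 0.04 w 0.5
U 14 w -12.0 n 17; U 38 w -34.0 n 13; U 42 w -33.0 n 15; U 46 w -31.5 n 18; U 50 w -32.5 n 16; U 54 w -34.0 n 13;
```

Request:
{"name": "play_rows", "arguments": {"moves": [{"tx": -0.15,"ty": 0.026,"tz": -0.06,"yaw": 0.0},{"tx": -0.28,"ty": 0.048,"tz": -0.11,"yaw": 0.0},{"tx": -0.28,"ty": 0.048,"tz": -0.11,"yaw": 0.0}]}}

```text
t: 15.7
tool_pos: [559.5, 126.9, 148.9]
orientation: [0.0, 0.996, -0.085, -0.0]
ft_force: [0.3, 0.1, -0.8]
gripper_width: 0.4
gripper_force: 0.0
```

Request:
{"name": "play_rows", "arguments": {"moves": [{"tx": -0.1,"ty": 0.017,"tz": -0.04,"yaw": 0.0},{"tx": -0.1,"ty": 0.017,"tz": -0.04,"yaw": 0.0},{"tx": -0.1,"ty": 0.017,"tz": -0.04,"yaw": 0.0}]}}

```text
t: 15.95
tool_pos: [557.6, 127.4, 148.1]
orientation: [-0.0, 0.996, -0.085, 0.0]
ft_force: [0.3, 0.3, 0.7]
gripper_width: 0.3
gripper_force: 0.2
```

```bash
python3 st.py; python3 rodt.py
```

```text
t15.95 U 18.3 L 0.8 z 148.1 | F U 0.2 L 0.4 z 0.7 | T U 0.02 L -0.05 z -0.04 w 0.3
U 10 w -11.0 n 23; U 14 w -12.0 n 17; U 38 w -34.0 n 13; U 42 w -33.0 n 15; U 46 w -31.5 n 18; U 50 w -32.5 n 16; U 54 w -34.0 n 13;
```

Request:
{"name": "play_rows", "arguments": {"moves": [{"tx": -0.07,"ty": 0.012,"tz": 0.0,"yaw": 0.0},{"tx": -0.07,"ty": 0.012,"tz": 0.0,"yaw": 0.0},{"tx": -0.07,"ty": 0.012,"tz": 0.0,"yaw": 0.0}]}}

```text
t: 16.25
tool_pos: [556.5, 127.8, 148.6]
orientation: [-0.0, 0.996, -0.085, 0.001]
ft_force: [5.0, -0.6, 1.7]
gripper_width: 0.5
gripper_force: 2.7
```

Request:
{"name": "play_rows", "arguments": {"moves": [{"tx": -0.07,"ty": 0.012,"tz": 0.0,"yaw": 0.0},{"tx": -0.07,"ty": 0.012,"tz": 0.0,"yaw": 0.0},{"tx": -0.07,"ty": 0.012,"tz": 0.0,"yaw": 0.0}]}}

```text
t: 16.5
tool_pos: [555.9, 128.2, 149.3]
orientation: [-0.001, 0.996, -0.085, 0.003]
ft_force: [8.6, -1.3, 3.4]
gripper_width: 0.3
gripper_force: 4.5
```

Request:
{"name": "play_rows", "arguments": {"moves": [{"tx": -0.07,"ty": 0.012,"tz": 0.0,"yaw": 0.0},{"tx": -0.07,"ty": 0.012,"tz": 0.0,"yaw": 0.0},{"tx": -0.07,"ty": 0.012,"tz": 0.0,"yaw": 0.0}]}}

```text
t: 16.75
tool_pos: [555.2, 128.7, 150.1]
orientation: [-0.001, 0.996, -0.085, 0.004]
ft_force: [11.1, -2.2, 4.9]
gripper_width: 0.2
gripper_force: 6.3
```

```bash
python3 st.py
```

```text
t16.75 U 15.8 L 1.7 z 150.1 | F U 11.3 L -0.2 z 4.9 | T U -0.01 L -2.16 z 0.01 w 0.2
```

```bash
python3 - <<'E'
from h import *
print("start: U16 L1 z150 (cmd U~11.7)")
for t,s in [(2.2,70),(1.9,68),(1.6,66),(1.3,64),(1.0,62),(.7,60),(.4,60),(.2,60),(.05,60),(-.1,60)]:
    d=np.array([np.sin(t),np.cos(t)]);n=np.array([np.cos(t),-np.sin(t)])
    c=np.array([0,-45])+s*d+(15+10*abs(n[0])+18*abs(n[1]))*n
    p=hp(c[0],c[1],0); print(t,"world",p.round(1),"UL",((p-M)@U).round(1),((p-M)@L).round(1))
E
python3 st.py
```

```text
start: U16 L1 z150 (cmd U~11.7)
2.2 world [550.4  11.3 167.9] UL 31.0 -114.8
1.9 world [567.5  23.  176.5] UL 45.9 -100.4
1.6 world [581.2  41.1 182.5] UL 56.3 -80.2
1.3 world [589.5  58.5 185.5] UL 61.5 -61.6
1.0 world [593.3  78.4 185.7] UL 61.8 -41.4
0.7 world [591.1  99.3 182.4] UL 56.2 -21.2
0.4 world [583.6 120.2 176.1] UL 45.1 -1.9
0.2 world [574.7 131.9 169.9] UL 34.4 8.2
0.05 world [566.3 138.9 164.4] UL 25.0 13.6
-0.1 world [560.  143.8 160.3] UL 17.9 17.4
t16.75 U 15.8 L 1.7 z 150.1 | F U 11.3 L -0.2 z 4.9 | T U -0.01 L -2.16 z 0.01 w 0.2
```

Request:
{"name": "play_rows", "arguments": {"moves": [{"tx": 0.4,"ty": -0.07,"tz": 0.1,"yaw": 0.0},{"tx": 0.8,"ty": -0.14,"tz": 0.8,"yaw": 0.0},{"tx": 1.0,"ty": -0.18,"tz": 1.9,"yaw": 0.0},{"tx": 1.0,"ty": -0.18,"tz": 3.0,"yaw": 0.0},{"tx": 1.0,"ty": -0.18,"tz": 3.0,"yaw": 0.0}]}}

```text
t: 17.17
tool_pos: [583.7, 123.6, 243.9]
orientation: [-0.001, 0.996, -0.085, 0.003]
ft_force: [0.7, -0.2, 0.9]
gripper_width: 0.5
gripper_force: 0.0
```

```bash
python3 st.py
python3 - <<'E'
from h import *
m,im=snap("wrist","w9.png"); print(px(m,hp(6,0,0)),px(m,M))
E
```

```text
t17.17 U 44.7 L 1.5 z 243.9 | F U 0.7 L -0.1 z 0.9 | T U 0.03 L -0.06 z -0.02 w 0.5
[256.7193845 236.446915 ] [256.69441227 240.16875412]
```

Request:
{"name": "play_rows", "arguments": {"moves": [{"tx": -0.22,"ty": -1.1,"tz": 0.0,"yaw": 0.0},{"tx": -0.44,"ty": -2.2,"tz": 0.0,"yaw": 0.0},{"tx": -0.66,"ty": -3.3,"tz": 0.0,"yaw": 0.0},{"tx": -0.87,"ty": -4.5,"tz": 0.0,"yaw": 0.0},{"tx": -0.87,"ty": -4.5,"tz": -0.9,"yaw": 0.0}]}}

```text
t: 17.63
tool_pos: [555.4, -16.6, 213.5]
orientation: [0.001, 0.996, -0.086, 0.002]
ft_force: [1.5, -0.2, 0.1]
gripper_width: -0.1
gripper_force: 0.0
```

Request:
{"name": "play_rows", "arguments": {"moves": [{"tx": 0.0,"ty": 0.0,"tz": -0.8,"yaw": 0.0},{"tx": 0.0,"ty": 0.0,"tz": -1.3,"yaw": 0.0},{"tx": 0.0,"ty": 0.0,"tz": -1.3,"yaw": 0.0}]}}

```text
t: 17.88
tool_pos: [551.1, -12.1, 167.5]
orientation: [0.0, 0.996, -0.085, -0.004]
ft_force: [-0.5, 0.3, -0.1]
gripper_width: 0.8
gripper_force: 0.0
```

Request:
{"name": "play_rows", "arguments": {"moves": [{"tx": 0.2,"ty": 0.6,"tz": 0.06,"yaw": 0.0},{"tx": 0.41,"ty": 1.17,"tz": 0.13,"yaw": 0.0},{"tx": 0.63,"ty": 1.47,"tz": 0.23,"yaw": 0.0},{"tx": 0.86,"ty": 1.77,"tz": 0.33,"yaw": 0.0}]}}

```text
t: 18.22
tool_pos: [580.4, 41.9, 182.0]
orientation: [0.0, 0.996, -0.085, -0.001]
ft_force: [-0.7, -1.2, -0.8]
gripper_width: 0.2
gripper_force: 0.6
```

```bash
python3 st.py
cat > lid.py <<'E'
from h import *
m,i=snap("side"); H,S,V=cv2.split(cv2.cvtColor(i,cv2.COLOR_BGR2HSV)); k=np.zeros(H.shape,bool); k[150:225,180:270]=1
print("pin",blob(k&(H>22)&(H<34)&(S>170)&(V>90))[1])
rm=k&((H<6)|(H>174))&(S>150)
if rm.sum()>5:
    c,rr=blob(rm); print("lid",rr,"bbox",cv2.boundingRect(c))
for t in (2.1,1.6,1,.5,0): print(t,[px(m,hp(85*np.sin(t),-45+85*np.cos(t),z)).round(0).tolist() for z in (-30,30)],end=" ")
E
python3 lid.py
```

```text
t18.22 U 55.3 L -79.5 z 182.0 | F U -0.5 L -1.3 z -0.8 | T U -0.13 L 0.14 z 0.06 w 0.2
pin ((212.50001525878906, 197.0), (12.020814895629883, 3.535533905029297), 45.0)
lid ((233.09414672851562, 187.7764892578125), (26.03165626525879, 16.920576095581055), 49.398704528808594) bbox (222, 173, 26, 30)
2.1 [[230.0, 185.0], [238.0, 172.0]] 1.6 [[219.0, 187.0], [227.0, 175.0]] 1 [[212.0, 197.0], [219.0, 184.0]] 0.5 [[212.0, 208.0], [220.0, 196.0]] 0 [[220.0, 220.0], [228.0, 208.0]]
```

Request:
{"name": "play_rows", "arguments": {"moves": [{"tx": 0.29,"ty": 0.58,"tz": 0.07,"yaw": 0.0},{"tx": 0.4,"ty": 1.23,"tz": 0.07,"yaw": 0.0},{"tx": 0.34,"ty": 1.93,"tz": -0.07,"yaw": 0.0},{"tx": 0.09,"ty": 2.63,"tz": -0.23,"yaw": 0.0},{"tx": 0.09,"ty": 2.63,"tz": -0.23,"yaw": 0.0}]}}

```text
t: 18.68
tool_pos: [582.0, 122.6, 174.2]
orientation: [-0.0, 0.996, -0.084, -0.001]
ft_force: [-0.2, -0.9, -0.3]
gripper_width: 0.3
gripper_force: 0.0
```

Request:
{"name": "play_rows", "arguments": {"moves": [{"tx": -0.15,"ty": 0.2,"tz": -0.1,"yaw": 0.0},{"tx": -0.3,"ty": 0.4,"tz": -0.2,"yaw": 0.0},{"tx": -0.41,"ty": 0.5,"tz": -0.26,"yaw": 0.0},{"tx": -0.52,"ty": 0.6,"tz": -0.33,"yaw": 0.0},{"tx": -0.52,"ty": 0.6,"tz": -0.33,"yaw": 0.0}]}}

```text
t: 19.1
tool_pos: [567.0, 138.1, 164.7]
orientation: [0.0, 0.996, -0.085, -0.0]
ft_force: [0.3, 0.7, -0.9]
gripper_width: 0.7
gripper_force: 0.0
```

```bash
python3 st.py; python3 lid.py
```

```text
t19.10 U 25.8 L 12.9 z 164.7 | F U 0.1 L 0.8 z -0.9 | T U 0.08 L 0.03 z 0.01 w 0.7
pin ((212.50001525878906, 197.0), (12.020814895629883, 3.5355336666107178), 45.0)
lid ((231.40771484375, 200.73846435546875), (8.332051277160645, 26.92568016052246), 52.12501525878906) bbox (220, 193, 25, 19)
2.1 [[230.0, 185.0], [238.0, 172.0]] 1.6 [[219.0, 187.0], [227.0, 175.0]] 1 [[212.0, 197.0], [219.0, 184.0]] 0.5 [[212.0, 208.0], [220.0, 196.0]] 0 [[220.0, 220.0], [228.0, 208.0]]
```

Request:
{"name": "play_rows", "arguments": {"moves": [{"tx": -0.08,"ty": 0.014,"tz": -0.05,"yaw": 0.0},{"tx": -0.16,"ty": 0.028,"tz": -0.1,"yaw": 0.0},{"tx": -0.16,"ty": 0.028,"tz": -0.1,"yaw": 0.0}]}}

```text
t: 19.4
tool_pos: [562.7, 138.8, 161.9]
orientation: [-0.0, 0.996, -0.085, -0.0]
ft_force: [0.2, -0.5, -0.4]
gripper_width: 0.3
gripper_force: 0.2
```

Request:
{"name": "play_rows", "arguments": {"moves": [{"tx": -0.1,"ty": 0.017,"tz": -0.04,"yaw": 0.0},{"tx": -0.1,"ty": 0.017,"tz": -0.04,"yaw": 0.0},{"tx": -0.1,"ty": 0.017,"tz": -0.04,"yaw": 0.0}]}}

```text
t: 19.65
tool_pos: [561.7, 139.2, 161.6]
orientation: [-0.0, 0.996, -0.085, 0.002]
ft_force: [4.7, -0.7, 0.2]
gripper_width: 0.2
gripper_force: 2.4
```

Request:
{"name": "play_rows", "arguments": {"moves": [{"tx": -0.1,"ty": 0.017,"tz": -0.04,"yaw": 0.0},{"tx": -0.1,"ty": 0.017,"tz": -0.04,"yaw": 0.0},{"tx": -0.1,"ty": 0.017,"tz": -0.04,"yaw": 0.0}]}}

```text
t: 19.9
tool_pos: [561.2, 139.4, 161.5]
orientation: [-0.0, 0.996, -0.085, 0.004]
ft_force: [11.3, -4.8, 1.6]
gripper_width: 0.5
gripper_force: 5.7
```

```bash
python3 st.py; python3 lid.py
```

```text
t19.90 U 19.9 L 13.3 z 161.5 | F U 12.0 L -2.8 z 1.6 | T U -0.43 L -2.17 z 0.10 w 0.5
pin ((212.50001525878906, 197.0), (12.020814895629883, 3.535533905029297), 45.0)
lid ((232.35385131835938, 201.6692352294922), (5.700876712799072, 26.574853897094727), 52.12501525878906) bbox (222, 194, 23, 18)
2.1 [[230.0, 185.0], [238.0, 172.0]] 1.6 [[219.0, 187.0], [227.0, 175.0]] 1 [[212.0, 197.0], [219.0, 184.0]] 0.5 [[212.0, 208.0], [220.0, 196.0]] 0 [[220.0, 220.0], [228.0, 208.0]]
```

Request:
{"name": "play_rows", "arguments": {"moves": [{"tx": 0.33,"ty": -0.06,"tz": 0.2,"yaw": 0.0},{"tx": 0.6,"ty": -0.1,"tz": 1.0,"yaw": 0.0},{"tx": 0.6,"ty": -0.1,"tz": 2.1,"yaw": 0.0},{"tx": 0.6,"ty": -0.1,"tz": 3.0,"yaw": 0.0},{"tx": 0.6,"ty": -0.1,"tz": 3.0,"yaw": 0.0}]}}

```text
t: 20.37
tool_pos: [577.8, 137.4, 255.3]
orientation: [-0.001, 0.996, -0.085, 0.003]
ft_force: [1.8, 1.1, 2.7]
gripper_width: 0.6
gripper_force: 0.0
```

```bash
python3 st.py; python3 lid.py
```

```text
t20.37 U 36.5 L 14.2 z 255.3 | F U 1.6 L 1.4 z 2.7 | T U 0.06 L -0.04 z 0.03 w 0.6
pin ((212.50001525878906, 197.0), (12.020814895629883, 3.5355336666107178), 45.0)
lid ((232.54232788085938, 201.91156005859375), (5.086935997009277, 26.574853897094727), 52.12501525878906) bbox (222, 194, 23, 18)
2.1 [[230.0, 185.0], [238.0, 172.0]] 1.6 [[219.0, 187.0], [227.0, 175.0]] 1 [[212.0, 197.0], [219.0, 184.0]] 0.5 [[212.0, 208.0], [220.0, 196.0]] 0 [[220.0, 220.0], [228.0, 208.0]]
```

Request:
{"name": "play_rows", "arguments": {"moves": [{"tx": 0.0,"ty": 1.15,"tz": 0.0,"yaw": 0.0},{"tx": -0.04,"ty": 2.3,"tz": 0.0,"yaw": 0.0},{"tx": -0.04,"ty": 3.45,"tz": 0.0,"yaw": 0.0},{"tx": -0.04,"ty": 3.45,"tz": -0.9,"yaw": 0.0},{"tx": -0.04,"ty": 3.45,"tz": -1.65,"yaw": 0.0}]}}

```text
t: 20.83
tool_pos: [573.4, 242.3, 198.7]
orientation: [-0.0, 0.996, -0.084, -0.0]
ft_force: [0.3, -0.2, -0.9]
gripper_width: 0.4
gripper_force: 0.0
```

Request:
{"name": "play_rows", "arguments": {"moves": [{"tx": 0.0,"ty": 0.0,"tz": 0.0,"yaw": 0.0},{"tx": -0.08,"ty": -0.47,"tz": 0.04,"yaw": 0.0},{"tx": -0.26,"ty": -0.93,"tz": 0.21,"yaw": 0.0},{"tx": -0.26,"ty": -0.93,"tz": 0.21,"yaw": 0.0}]}}

```text
t: 21.17
tool_pos: [565.9, 209.9, 208.4]
orientation: [0.0, 0.996, -0.086, 0.001]
ft_force: [1.3, -0.5, 0.4]
gripper_width: 0.4
gripper_force: 0.0
```

```bash
python3 st.py; python3 lid.py
```

```text
t21.17 U 12.4 L 83.5 z 208.4 | F U 1.3 L -0.3 z 0.4 | T U 0.04 L -0.05 z 0.07 w 0.4
pin ((217.00001525878906, 197.50001525878906), (6.363960266113281, 3.535533905029297), 45.0)
lid ((232.54232788085938, 201.91156005859375), (5.086935997009277, 26.574853897094727), 52.12501525878906) bbox (222, 194, 23, 18)
2.1 [[230.0, 185.0], [238.0, 172.0]] 1.6 [[219.0, 187.0], [227.0, 175.0]] 1 [[212.0, 197.0], [219.0, 184.0]] 0.5 [[212.0, 208.0], [220.0, 196.0]] 0 [[220.0, 220.0], [228.0, 208.0]]
```

Request:
{"name": "play_rows", "arguments": {"moves": [{"tx": -0.06,"ty": -0.27,"tz": 0.03,"yaw": 0.0},{"tx": -0.11,"ty": -0.53,"tz": 0.04,"yaw": 0.0},{"tx": -0.14,"ty": -1.03,"tz": -0.06,"yaw": 0.0},{"tx": -0.09,"ty": -1.51,"tz": -0.29,"yaw": 0.0},{"tx": -0.09,"ty": -1.51,"tz": -0.29,"yaw": 0.0}]}}

```text
t: 21.63
tool_pos: [563.0, 164.3, 196.8]
orientation: [0.001, 0.996, -0.086, -0.0]
ft_force: [-1.3, 0.7, -0.5]
gripper_width: 0.6
gripper_force: 0.0
```

```bash
python3 st.py
cat > pin.py <<'E'
from h import *
m,i=snap("side"); H,S,V=cv2.split(cv2.cvtColor(i,cv2.COLOR_BGR2HSV)); k=np.zeros(H.shape,bool); k[150:235,180:270]=1
y=k&(H>22)&(H<34)&(S>150)&(V>80)
print("pin bbox",cv2.boundingRect(blob(y)[0]) if y.any() else None)
rm=k&((H<6)|(H>174))&(S>150); print("lid bbox",cv2.boundingRect(blob(rm)[0]),"pred shut",[px(m,hp(x,y,30)).round(0).tolist() for x in (0,15) for y in (-40,40)])
for t in (2.1,1.5,1.2,.9,.6,.3,.1,0): print(t,[px(m,hp(x,50-53*np.cos(t),53*np.sin(t))).round(0).tolist() for x in (24,60)],end=" ")
E
python3 pin.py
```

```text
t21.63 U 17.4 L 38.1 z 196.8 | F U -1.4 L 0.4 z -0.5 | T U -0.02 L 0.02 z 0.05 w 0.6
pin bbox (225, 190, 5, 7)
lid bbox (222, 194, 23, 18) pred shut [[245.0, 196.0], [228.0, 208.0], [242.0, 192.0], [224.0, 204.0]]
2.1 [[215.0, 204.0], [206.0, 194.0]] 1.5 [[223.0, 198.0], [214.0, 188.0]] 1.2 [[226.0, 196.0], [218.0, 187.0]] 0.9 [[229.0, 196.0], [220.0, 187.0]] 0.6 [[229.0, 197.0], [221.0, 188.0]] 0.3 [[229.0, 199.0], [220.0, 190.0]] 0.1 [[228.0, 200.0], [220.0, 192.0]] 0 [[227.0, 202.0], [219.0, 193.0]]
```

Request:
{"name": "play_rows", "arguments": {"moves": [{"tx": 0.03,"ty": 0.15,"tz": 0.5,"yaw": 0.0},{"tx": 0.03,"ty": 0.15,"tz": 1.2,"yaw": 0.0},{"tx": -0.1,"ty": -0.6,"tz": 1.2,"yaw": 0.0},{"tx": -0.2,"ty": -1.2,"tz": 1.2,"yaw": 0.0},{"tx": -0.2,"ty": -1.2,"tz": 1.2,"yaw": 0.0}]}}

```text
t: 22.1
tool_pos: [556.7, 128.8, 233.6]
orientation: [0.001, 0.996, -0.086, -0.0]
ft_force: [-0.8, 0.3, -0.8]
gripper_width: 0.6
gripper_force: 0.0
```

Request:
{"name": "play_rows", "arguments": {"moves": [{"tx": 0.0,"ty": 0.0,"tz": -0.45,"yaw": 0.0},{"tx": 0.17,"ty": -0.03,"tz": -0.8,"yaw": 0.0},{"tx": 0.41,"ty": -0.07,"tz": -1.2,"yaw": 0.0},{"tx": 0.6,"ty": -0.1,"tz": -1.5,"yaw": 0.0},{"tx": 0.6,"ty": -0.1,"tz": -1.5,"yaw": 0.0}]}}

```text
t: 22.52
tool_pos: [572.7, 109.7, 188.3]
orientation: [0.017, 0.996, -0.083, -0.003]
ft_force: [-10.8, -85.2, 28.2]
gripper_width: 0.2
gripper_force: 35.3
```

```bash
python3 st.py; python3 pin.py
```

```text
t22.52 U 36.2 L -14.0 z 188.3 | F U 3.9 L -85.8 z 28.2 | T U -16.01 L -0.92 z -0.39 w 0.2
pin bbox (220, 190, 10, 10)
lid bbox (222, 194, 23, 18) pred shut [[245.0, 196.0], [228.0, 208.0], [242.0, 192.0], [224.0, 204.0]]
2.1 [[215.0, 204.0], [206.0, 194.0]] 1.5 [[223.0, 198.0], [214.0, 188.0]] 1.2 [[226.0, 196.0], [218.0, 187.0]] 0.9 [[229.0, 196.0], [220.0, 187.0]] 0.6 [[229.0, 197.0], [221.0, 188.0]] 0.3 [[229.0, 199.0], [220.0, 190.0]] 0.1 [[228.0, 200.0], [220.0, 192.0]] 0 [[227.0, 202.0], [219.0, 193.0]]
```

Request:
{"name": "play_rows", "arguments": {"moves": [{"tx": -0.1,"ty": -0.3,"tz": 0.3,"yaw": 0.0},{"tx": -0.4,"ty": -0.5,"tz": 0.9,"yaw": 0.0},{"tx": -0.6,"ty": -0.5,"tz": 1.7,"yaw": 0.0},{"tx": -0.6,"ty": -0.5,"tz": 2.0,"yaw": 0.0},{"tx": -0.6,"ty": -0.5,"tz": 2.0,"yaw": 0.0}]}}

```text
t: 22.98
tool_pos: [558.8, 113.8, 250.7]
orientation: [-0.001, 0.996, -0.085, 0.002]
ft_force: [0.1, -0.1, 0.7]
gripper_width: 0.4
gripper_force: 0.0
```

```bash
python3 st.py; python3 pin.py
python3 - <<'E'
from h import *
for n in ("wrist","top"):
    m,i=snap(n); H,S,V=cv2.split(cv2.cvtColor(i,cv2.COLOR_BGR2HSV))
    y=(H>22)&(H<34)&(S>150)&(V>60); k=[cv2.minAreaRect(c) for c in cv2.findContours(y.astype(np.uint8),0,2)[0] if cv2.contourArea(c)>8]; print(n,k)
    for t in (1.2,.9,.6,.3,0): print(t,[px(m,hp(x,50-53*np.cos(t),53*np.sin(t))).round(0).tolist() for x in (24,60)],end=" ")
E
```

```text
t22.98 U 21.9 L -12.4 z 250.7 | F U 0.2 L -0.1 z 0.7 | T U 0.05 L 0.03 z 0.02 w 0.4
pin bbox (220, 189, 11, 11)
lid bbox (222, 194, 23, 18) pred shut [[245.0, 196.0], [228.0, 208.0], [242.0, 192.0], [224.0, 204.0]]
2.1 [[215.0, 204.0], [206.0, 194.0]] 1.5 [[223.0, 198.0], [214.0, 188.0]] 1.2 [[226.0, 196.0], [218.0, 187.0]] 0.9 [[229.0, 196.0], [220.0, 187.0]] 0.6 [[229.0, 197.0], [221.0, 188.0]] 0.3 [[229.0, 199.0], [220.0, 190.0]] 0.1 [[228.0, 200.0], [220.0, 192.0]] 0 [[227.0, 202.0], [219.0, 193.0]] wrist [((99.5, 337.0), (34.0, 53.0), 90.0), ((240.5, 194.0), (38.0, 13.0), 90.0)]
1.2 [[201.0, 242.0], [194.0, 212.0]] 0.9 [[219.0, 234.0], [215.0, 204.0]] 0.6 [[233.0, 223.0], [230.0, 193.0]] 0.3 [[242.0, 211.0], [240.0, 181.0]] 0 [[245.0, 198.0], [244.0, 168.0]] top [((149.5, 258.0), (14.0, 17.0), 90.0)]
1.2 [[216.0, 196.0], [218.0, 185.0]] 0.9 [[221.0, 196.0], [223.0, 185.0]] 0.6 [[225.0, 195.0], [227.0, 184.0]] 0.3 [[228.0, 194.0], [230.0, 183.0]] 0 [[230.0, 192.0], [232.0, 182.0]]
```

Request:
{"name": "play_rows", "arguments": {"moves": [{"tx": 0.38,"ty": 0.33,"tz": 0.0,"yaw": 0.0},{"tx": 0.38,"ty": 0.33,"tz": -0.7,"yaw": 0.0},{"tx": 0.38,"ty": 0.33,"tz": -1.4,"yaw": 0.0},{"tx": 0.38,"ty": 0.33,"tz": -1.5,"yaw": 0.0}]}}

```text
t: 23.47
tool_pos: [566.3, 123.0, 198.9]
orientation: [0.001, 0.996, -0.085, -0.003]
ft_force: [-0.5, -1.0, -0.6]
gripper_width: 0.3
gripper_force: 0.0
```

Request:
{"name": "play_rows", "arguments": {"moves": [{"tx": 0.05,"ty": -0.01,"tz": -0.15,"yaw": 0.0},{"tx": 0.1,"ty": -0.02,"tz": -0.3,"yaw": 0.0},{"tx": 0.1,"ty": -0.02,"tz": -0.3,"yaw": 0.0}]}}

```text
t: 23.72
tool_pos: [571.9, 122.4, 194.3]
orientation: [0.0, 0.996, -0.085, -0.0]
ft_force: [-1.1, 0.2, 0.1]
gripper_width: 0.3
gripper_force: 0.0
```

```bash
python3 st.py
```

```text
t23.72 U 33.3 L -1.7 z 194.3 | F U -1.1 L -0.0 z 0.1 | T U 0.01 L 0.03 z 0.05 w 0.3
```

Continue pressing, in small steps.

Request:
{"name": "play_rows", "arguments": {"moves": [{"tx": 0.07,"ty": -0.01,"tz": -0.13,"yaw": 0.0},{"tx": 0.07,"ty": -0.01,"tz": -0.13,"yaw": 0.0},{"tx": 0.07,"ty": -0.01,"tz": -0.13,"yaw": 0.0}]}}

```text
t: 23.97
tool_pos: [574.5, 122.2, 191.4]
orientation: [-0.0, 0.996, -0.085, 0.001]
ft_force: [-0.3, -1.0, 0.8]
gripper_width: 0.3
gripper_force: 0.2
```

Request:
{"name": "play_rows", "arguments": {"moves": [{"tx": 0.07,"ty": -0.03,"tz": -0.13,"yaw": 0.0},{"tx": 0.07,"ty": -0.03,"tz": -0.13,"yaw": 0.0},{"tx": 0.07,"ty": -0.03,"tz": -0.13,"yaw": 0.0}]}}

```text
t: 24.22
tool_pos: [576.3, 121.2, 187.1]
orientation: [-0.0, 0.996, -0.085, 0.0]
ft_force: [0.2, 0.2, 0.6]
gripper_width: 0.3
gripper_force: 0.4
```

Request:
{"name": "play_rows", "arguments": {"moves": [{"tx": 0.0,"ty": 0.0,"tz": -0.1,"yaw": 0.0},{"tx": 0.0,"ty": 0.0,"tz": -0.1,"yaw": 0.0},{"tx": 0.0,"ty": 0.0,"tz": -0.1,"yaw": 0.0}]}}

```text
t: 24.47
tool_pos: [575.9, 121.4, 183.9]
orientation: [-0.0, 0.996, -0.085, -0.0]
ft_force: [0.3, -0.7, 0.4]
gripper_width: 0.9
gripper_force: 0.5
```

```bash
python3 st.py; python3 pin.py
```

```text
t24.47 U 37.4 L -2.0 z 183.9 | F U 0.4 L -0.6 z 0.4 | T U 0.05 L 0.01 z -0.04 w 0.9
pin bbox (219, 194, 11, 8)
lid bbox (222, 194, 23, 18) pred shut [[245.0, 196.0], [228.0, 208.0], [242.0, 192.0], [224.0, 204.0]]
2.1 [[215.0, 204.0], [206.0, 194.0]] 1.5 [[223.0, 198.0], [214.0, 188.0]] 1.2 [[226.0, 196.0], [218.0, 187.0]] 0.9 [[229.0, 196.0], [220.0, 187.0]] 0.6 [[229.0, 197.0], [221.0, 188.0]] 0.3 [[229.0, 199.0], [220.0, 190.0]] 0.1 [[228.0, 200.0], [220.0, 192.0]] 0 [[227.0, 202.0], [219.0, 193.0]]
```

Pin is descending; press on until a hard stop.

Request:
{"name": "play_rows", "arguments": {"moves": [{"tx": 0.0,"ty": 0.0,"tz": -0.1,"yaw": 0.0},{"tx": 0.0,"ty": 0.0,"tz": -0.1,"yaw": 0.0},{"tx": 0.0,"ty": 0.0,"tz": -0.1,"yaw": 0.0}]}}

```text
t: 24.77
tool_pos: [576.5, 121.4, 182.5]
orientation: [-0.0, 0.996, -0.085, 0.001]
ft_force: [-3.5, -0.9, 14.5]
gripper_width: 0.2
gripper_force: 6.8
```

Request:
{"name": "play_rows", "arguments": {"moves": [{"tx": 0.0,"ty": 0.0,"tz": -0.1,"yaw": 0.0},{"tx": 0.0,"ty": 0.0,"tz": -0.1,"yaw": 0.0},{"tx": 0.0,"ty": 0.0,"tz": -0.1,"yaw": 0.0}]}}

```text
t: 25.02
tool_pos: [576.9, 121.3, 181.7]
orientation: [-0.0, 0.996, -0.085, 0.001]
ft_force: [-9.8, -3.4, 31.3]
gripper_width: 0.4
gripper_force: 14.8
```

```bash
python3 st.py
```

```text
t25.02 U 38.4 L -1.9 z 181.7 | F U -9.1 L -5.0 z 31.3 | T U -0.83 L 1.40 z -0.02 w 0.4
```

Request:
{"name": "play_rows", "arguments": {"moves": [{"tx": 0.0,"ty": 0.0,"tz": 0.5,"yaw": 0.0},{"tx": -0.2,"ty": -0.2,"tz": 1.2,"yaw": 0.0},{"tx": -0.5,"ty": -0.4,"tz": 2.2,"yaw": 0.0},{"tx": -0.5,"ty": -0.4,"tz": 2.5,"yaw": 0.0},{"tx": -0.5,"ty": -0.4,"tz": 2.5,"yaw": 0.0}]}}

```text
t: 25.43
tool_pos: [562.3, 109.5, 255.5]
orientation: [-0.001, 0.996, -0.085, 0.002]
ft_force: [-0.0, 0.2, 0.6]
gripper_width: 0.4
gripper_force: 0.0
```

```bash
python3 st.py; python3 pin.py
python3 - <<'E'
from h import *
m,i=snap("wrist"); H,S,V=cv2.split(cv2.cvtColor(i,cv2.COLOR_BGR2HSV))
y=(H>22)&(H<34)&(S>150)&(V>60); print([cv2.minAreaRect(c) for c in cv2.findContours(y.astype(np.uint8),0,2)[0] if cv2.contourArea(c)>8])
rd=((H<6)|(H>174))&(S>150)&(V>50); print("red",[cv2.boundingRect(c) for c in cv2.findContours(rd.astype(np.uint8),0,2)[0] if cv2.contourArea(c)>30])
for t in (.4,.2,.1,0): print(t,[px(m,hp(x,50-53*np.cos(t),53*np.sin(t))).round(0).tolist() for x in (24,60)],end=" ")
for t in (0,.1,.2): print("lid",t,[px(m,hp(s*np.sin(t)+15*np.cos(t),-45+s*np.cos(t)-15*np.sin(t),z)).round(0).tolist() for s in (5,85) for z in (-30,30)])
E
```

```text
t25.43 U 26.0 L -16.0 z 255.5 | F U -0.1 L 0.2 z 0.6 | T U 0.05 L -0.04 z 0.02 w 0.4
pin bbox (219, 192, 11, 10)
lid bbox (222, 194, 23, 18) pred shut [[245.0, 196.0], [228.0, 208.0], [242.0, 192.0], [224.0, 204.0]]
2.1 [[215.0, 204.0], [206.0, 194.0]] 1.5 [[223.0, 198.0], [214.0, 188.0]] 1.2 [[226.0, 196.0], [218.0, 187.0]] 0.9 [[229.0, 196.0], [220.0, 187.0]] 0.6 [[229.0, 197.0], [221.0, 188.0]] 0.3 [[229.0, 199.0], [220.0, 190.0]] 0.1 [[228.0, 200.0], [220.0, 192.0]] 0 [[227.0, 202.0], [219.0, 193.0]] [((99.5, 337.5), (35.0, 53.0), 90.0), ((239.95751953125, 185.98094177246094), (36.17694091796875, 12.988728523254395), 87.61405944824219)]
red [(193, 187, 88, 54), (200, 187, 33, 9)]
0.4 [[236.0, 218.0], [233.0, 189.0]] 0.2 [[240.0, 209.0], [238.0, 180.0]] 0.1 [[241.0, 205.0], [239.0, 176.0]] 0 [[241.0, 201.0], [240.0, 172.0]] lid 0 [[278.0, 186.0], [282.0, 233.0], [201.0, 186.0], [192.0, 232.0]]
lid 0.1 [[280.0, 186.0], [284.0, 232.0], [202.0, 180.0], [193.0, 227.0]]
lid 0.2 [[281.0, 186.0], [285.0, 232.0], [203.0, 174.0], [194.0, 220.0]]
```

```bash
python3 -c "
from bench import r
print(r.hand_in())"
```

```text
the job is handed in; nothing more can be done
None
```

I pushed the rod down the bore to a hard stop, swung the end cap shut, then swung the clamp down. I handed the job in at about 25 s; `hand_in()` returned no verdict. The last camera fixes put cap and clamp at about 0 rad. The rod's seating is inferred from the contact position and force, because its end couldn't be seen under the cap. I kept the arm clear of the wrench, gear and bottle but did not re-measure them. Wrist force peaked around 90 N when a fingertip slipped off the clamp pin; that could count against the run if the gripper's body rather than a finger took it (40 N limit).

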